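# Empty the engraver's tray and hold it in the datum corner

## Task

The four engraved belt buckles lie loose on the engraver's loading tray: take the tray by its wooden grip, tip it over the grey parts bin so that all four slide off its open lip into the bin, and then lay the empty tray flat on the engraver's bed, grip end to the back and open lip to the front. Push it into the corner of the two stops until it sits flush against both, and finish like that, still gripping the tray and pressing it firmly, not hard, against both stops at once so that a colleague can clamp it. Leave the other things on the table and the bed where they are.

Things in the scene. Friction and masses are not known exactly. Their poses are not given: they have to be found in the camera images.
- tray: Aluminium loading tray 170 (x) x 100 (y) mm, about 0.28 kg. Origin: centre of its underside. Floor 4 mm thick; 3 mm rims on both long sides and the +x end, tops 12 mm above the underside; the -x end is an open lip without rim. A cross rib of the same height at x = +34 mm keeps the buckles on the lip's side. A wooden grip at x = +60 mm, y = 0: 36 (x) x 14 (y) mm, top 56 mm above the underside.
- tray_grip (a point): Point in the middle of the tray's wooden grip, 60 mm from the tray's centre towards +x and 40 mm above its underside; the axes are the tray's.
- tray_lip (a point): Middle of the upper edge of the tray's open lip: 85 mm from the tray's centre towards -x, 4 mm above the underside.
- tray_corner (a point): The tray's rear left lower corner: 85 mm towards +x and 50 mm towards +y from its centre, at the underside. It belongs at stop_corner.
- buckle1: A plain brass belt buckle, loose and flat on the tray at the start: a 30 x 28 x 6 mm plate with a 10 mm wire loop at one end, 40 mm long in all, 28 g. It begins to slide when the tray is tipped some 18 to 25 degrees. Origin at the centre of its underside; x along its length, towards the loop. The four are alike.
- buckle2: Another plain brass belt buckle, loose and flat on the tray at the start: a 30 x 28 x 6 mm plate with a 10 mm wire loop at one end, 40 mm long in all, 28 g. It begins to slide when the tray is tipped some 18 to 25 degrees. Origin at the centre of its underside; x along its length, towards the loop. The four are alike.
- buckle3: Another plain brass belt buckle, loose and flat on the tray at the start: a 30 x 28 x 6 mm plate with a 10 mm wire loop at one end, 40 mm long in all, 28 g. It begins to slide when the tray is tipped some 18 to 25 degrees. Origin at the centre of its underside; x along its length, towards the loop. The four are alike.
- buckle4: Another plain brass belt buckle, loose and flat on the tray at the start: a 30 x 28 x 6 mm plate with a 10 mm wire loop at one end, 40 mm long in all, 28 g. It begins to slide when the tray is tipped some 18 to 25 degrees. Origin at the centre of its underside; x along its length, towards the loop. The four are alike.
- bin: Open grey plastic parts bin standing on the table, outside 200 (x) x 160 (y) mm, 70 mm high, walls and floor 4 mm, a small rim on the outside of the mouth; loose, 0.45 kg. Origin at the centre of its underside.
- engraver: Open-frame engraver, fixed. Frame 400 (x) x 360 (y) mm, rails 20 mm wide, tops 60 mm above the table; inside it a flat honeycomb bed 340 x 310 mm, top at 22 mm. Origin: centre of the machine on the table; -x is its front (with a small control box), +y its left. Gantry parked at the back: beam 155 to 175 mm behind the centre, top 112 mm; its head at y = -100 mm reaches to 100 mm behind the centre, top 140 mm.
- back_stop: Aluminium bar 20 mm (x) x 150 mm (y), 15 mm high, screwed to the bed across the machine; its front face (-x side, 10 mm from the bar's centre) is the rear stop. Origin at the centre of its underside on the bed.
- left_stop: Aluminium bar 150 mm (x) x 20 mm (y), 15 mm high, screwed to the bed; its right face (-y side, 10 mm from the bar's centre) is the side stop, at right angles to the rear stop. Origin at the centre of its underside on the bed.
- stop_corner (a point): The inner corner between the two stops at the bed's surface, 60 mm behind and 60 mm to the left of the engraver's centre, 22 mm above the table; axes as the engraver's. The tray belongs on the -x, -y side of it. All are rigid; the tray rubs on the bed and stops with a friction of 0.5 to 0.7.
- thread_cone: Bystander: white cone of sewing thread standing on its base, 68 mm wide, 150 mm high. Origin at the centre of its underside.
- shears: Bystander: pair of steel tailor's shears with black grips lying flat, about 235 mm long, 16 mm high, blades towards its own +x. Origin at the centre of its underside near the pivot.
- tape_roll: Bystander: roll of paper tape lying flat, 100 mm across, 24 mm high. Origin at the centre of its underside.
- pattern_weight: Bystander: dark steel pattern weight, a 72 mm disc 22 mm thick with a knob on top, 52 mm high in all, 0.7 kg. Origin at the centre of its underside.
- oil_bottle: Bystander: small white oil bottle with a spout, 44 mm wide, 130 mm high. Origin at the centre of its underside.
- chalk_tin: Bystander: round metal tin of tailor's chalk, 70 mm across, 25 mm high. Origin at the centre of its underside.
- focus_gauge: Bystander: small metal focusing gauge, 26 mm wide, 30 mm high, standing on the right part of the engraver's bed. Origin at the centre of its underside.
Not all that is in view belongs to the job. What is shaped like the tray but purple is not meant.

How it is judged:
By the outcome, as a careful person would: the job done as asked, in the order asked, and still so for the second after the job is handed in, while the arm keeps its last pose, push and grip.
It also fails if it takes over 64 s, if anything falls off the work surface, if the arm or the gripper's body presses on something with over 40 N, if the wrist force passes 120 N, or if a joint passes its speed limit or range.

## Robot

A 6-joint arm with a two-finger parallel gripper is mounted at the origin on the work surface. World frame = base frame: x ahead of the robot, y to its left, z up, the work surface at z = 0. Lengths are in mm, angles in rad, forces in N, time in s.
With the tool pointing down it reaches from about 400 to 925 mm from the base axis. Payload 12.5 kg.
Tool frame: the origin (TCP) lies midway between the tips of the shut fingers; the grasp point (between the pads) lies 19 mm behind it; x points along the fingers, y is the direction in which the jaws open and shut, and the axes are right-handed (so a half turn about x gives the same grasp; the last joint's range is limited). The gripper opens to 95 mm and grips with 3 to 60 N. Pads are 20 mm wide; open, the fingers measure 119 mm over their backs; the gripper's body (75 mm by 180 mm) begins 59 mm behind the grasp point.
Start: joints at [-1.229, 0.491, 1.559, -0, 1.092, -0.106], TCP at [270.64, -563.386, 193.061] pointing down, gripper open.
Joint ranges: [-3.1, 3.1], [-0.84, 2.19], [0.05, 2.79], [-1.13, 4.28], [0.06, 2.93], [-2.69, 2.69]. Speed limits (rad/s): [2.22, 2.22, 2.79, 3.14, 3.14, 3.14].

## Interface

Orientations are given as [roll, pitch, yaw] about the fixed x, y, z axes, in that order (R = Rz(yaw) Ry(pitch) Rx(roll)).
In Python, from cell import sensors, read_camera, get_calibration, order gives the robot as it stands. The module is installed in compiled form; this text tells all that it offers.
- The arm moves only by the tool servo_tool, never from a script. Its argument "steps" is text: rows parted by semicolons, each of 7 numbers parted by spaces: the shift along the tool's x, y, z in mm, then the turn, a rotation vector about the tool's x, y, z in rad, then the finger opening in mm, from 0 to 95.1. A call has exactly 8 rows; each row shifts and turns the pose as measured when the row begins, along the tool's axes as they then stand; what a row does not reach is not made up. A row lasts 1/10 s, in which the tool goes at most 50 mm and 8.59 degrees, less where a joint would pass 70% of its speed; a pose out of reach is approached as far as the arm can. A call is refused whole if a number of a shift passes 50 or a number of a turn 0.15, either way. A call with a gripper value outside its range is refused whole. The fingers move at their own pace and stop on an object; the grip force is fixed at half the most. Time passes only in rows, so rows that do not move let the fingers close, or fill a call up. It gives the time, the measured TCP pose, the force and the opening at its end, in the units of the state.
- sensors.state(): the state, without advancing time (a new reading comes with each control period).
- read_camera(name): name is "scene" or "top" or "wrist"; returns (picture, depth): 420x560x3 uint8, blue, green, red; 420x560 float32, mm along the optical axis (not along the pixel's ray), 0 where there is no reading.
- get_calibration(name): a dict with "mtx" (3x3 intrinsics, pixels), "distortion" ([k1, k2, p1, p2, k3] as OpenCV has them; the pictures are not rectified), "R" (3x3) and "t" (3): a world point X has camera coordinates R X + t. Camera axes: x right, y down, z forward; pixel columns grow to the right and rows downward; lengths in mm; the calibration is good to about 2 mm. A picture is of the moment at which its call begins: read the wrist's pose just before it. get_calibration takes no time and is no camera call; for the wrist camera it gives the pose at the moment of the call.
- order.job_done(): hands the job in, once; it reports no verdict.
The state is a dict: "t": time; "joints": joint angles; "qvel": joint speeds; "tau": joint torques, N m; "eef_pos": TCP position; "tcp_rot": TCP orientation; "ft_force": force on the tool from outside, world axes, zero at the start; "moment": the same for the moment, N m; "opening": opening from 0.0 (shut) to 1.0 (fully open).
Only numpy, scipy, OpenCV 4.12 (cv2) and the standard library are available. Lean on these libraries where they do the work, as an engineer would, in place of code of your own. Each camera call takes 0.05 s, during which the arm holds its last target.

## Working session

There is one attempt and no reset: what is moved stays moved. The work goes in short steps, Python scripts to look and compute and a tool call to move; the robot and the scene stay as the last step left them, time stands still between calls to the robot, and variables do not carry over. Pictures are saved under pics/ and viewed, and the job is handed in when it is done.

Besides the shell and the picture viewer there is one more tool, called after "Call:" as name(argument=value, ...), one argument or row to a line, values as JSON. servo_tool: Moves the arm, as the interface text tells. Its arguments: {"type":"object","properties":{"steps":{"type":"string"}},"required":["steps"]}

```bash
mkdir -p pics; ls
python3 - <<'E'
from cell import sensors, read_camera, get_calibration
import cv2, numpy as np
s=sensors.state(); print(s)
for n in ["scene","top","wrist"]:
    c=get_calibration(n); p,d=read_camera(n)
    cv2.imwrite(f"pics/{n}0.png",p); np.savez(f"{n}0.npz",p=p,d=d,**{k:np.array(v) for k,v in c.items()})
    R=np.array(c["R"]);t=np.array(c["t"]).ravel()
    print(n,"centre",(-R.T@t).round(0),"fx",c["mtx"][0][0],c["distortion"])
E
```

```text
pics
{'t': 0.0, 'joints': array([-1.22862110e+00,  4.91548160e-01,  1.55945458e+00, -2.80369077e-05,
        1.09175140e+00, -1.05576155e-01]), 'qvel': array([-0.0011412 , -0.0015919 , -0.0006545 ,  0.00106297,  0.00032544,
        0.00174737]), 'tau': array([-1.23725753e-03, -6.12651157e+01, -2.58185810e+01,  6.92220521e-02,
        4.83078626e-02, -1.30154640e-04]), 'eef_pos': array([ 270.51795634, -563.10488327,  192.46709546]), 'tcp_rot': array([-1.65496706,  1.56963457,  1.93438991]), 'ft_force': array([ 0.26423978, -0.6413988 , -0.29433601]), 'moment': array([ 0.01817862,  0.01761184, -0.07084494]), 'opening': 0.999139695620498}
scene centre [1075. -644.  956.] fx 437.6462519991814 [0.03269085 0.         0.         0.         0.        ]
top centre [ 368.  -83. 1545.] fx 544.6368494011274 [-0.14752385  0.          0.          0.          0.        ]
wrist centre [ 331. -533.  384.] fx 310.4513730596814 [-0.0223431  0.         0.         0.         0.       ]
```

View pics/top0.png

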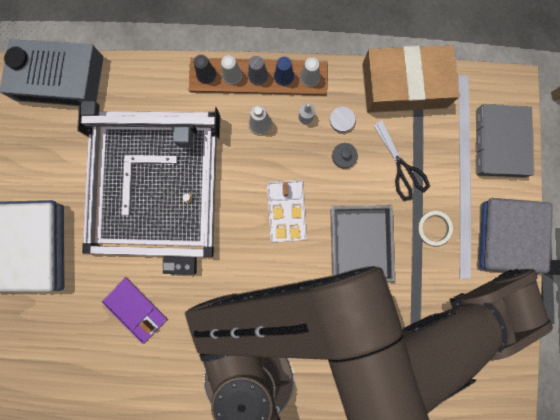

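View pics/scene0.png

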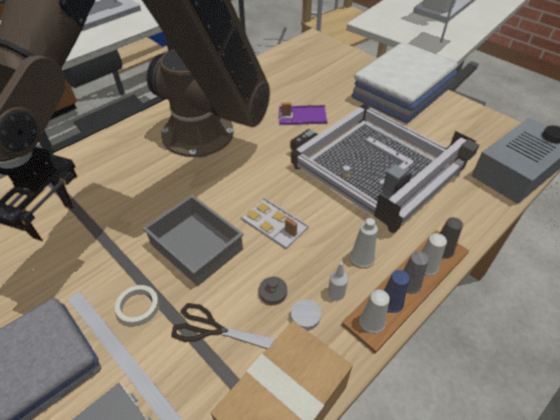

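View pics/wrist0.png

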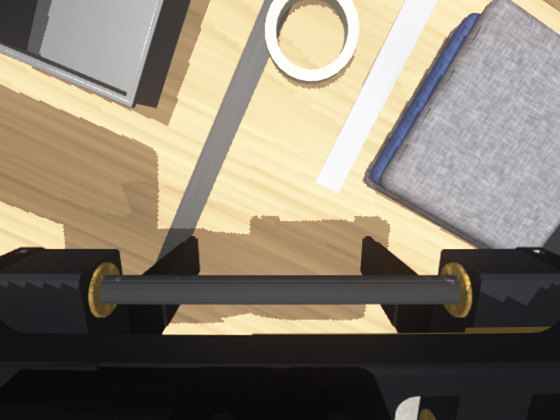

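Top view: the real tray (silver, four brass buckles) is at (286,211) with its grip at (286,188). The bin is at (363,243) and the engraver at (150,185), with its white L-stops meeting at (128,158). What could be taken for the tray: the silver one at (286,211), the purple decoy at (135,310) and the grey bin at (363,243). I choose the silver one.

```bash
cat > h.py <<'E'
import numpy as np, cv2
def load(n):
    return dict(np.load(n))
def ray(c,uv,z):
    uv=np.array(uv,float).reshape(-1,1,2)
    n=cv2.undistortPoints(uv,np.array(c["mtx"]),np.array(c["distortion"]))[:,0]
    R=np.array(c["R"]);t=np.array(c["t"]).ravel();C=-R.T@t
    d=np.c_[n,np.ones(len(n))]@R
    s=(np.asarray(z)-C[2])/d[:,2]
    return C+d*np.reshape(s,(-1,1))
def proj(c,X):
    R=np.array(c["R"]);t=np.array(c["t"]).ravel()
    return cv2.projectPoints(np.array(X,float).reshape(-1,1,3),cv2.Rodrigues(R)[0],t,np.array(c["mtx"]),np.array(c["distortion"]))[0][:,0]
def cloud(c):
    d=c["d"];h,w=d.shape;v,u=np.mgrid[:h,:w]
    n=cv2.undistortPoints(np.c_[u.ravel(),v.ravel()].astype(float).reshape(-1,1,2),c["mtx"],c["distortion"])[:,0]
    P=np.c_[n,np.ones(len(n))]*d.reshape(-1,1)
    X=(P-c["t"].ravel())@c["R"]; X[d.ravel()==0]=np.nan
    return X.reshape(h,w,3)
E
python3 - <<'E'
from h import *
c=load("top0.npz"); im=c["p"]
X=cloud(c)
print("table z", np.nanmedian(X[270:300,250:270,2]),"grip",X[183:194:2,286].round(0))
cv2.imwrite("pics/crop1.png",np.hstack([cv2.resize(im[170:255,255:325],None,fx=5,fy=5,interpolation=cv2.INTER_CUBIC),cv2.resize(im[145:230,110:195],None,fx=5,fy=5,interpolation=cv2.INTER_CUBIC)])[:600,:800])
s=load("scene0.npz")["p"]
cv2.imwrite("pics/crop2.png",np.hstack([cv2.resize(s[195:250,235:315],None,fx=5,fy=5),cv2.resize(s[95:150,340:420],None,fx=5,fy=5)]))
E
```

```text
table z 2.9007598601808455 grip [[552. -93.  55.]
 [547. -93.  54.]
 [541. -93.  53.]
 [536. -93.  52.]
 [530. -93.  58.]
 [524. -94.  55.]]
```

View pics/crop1.png

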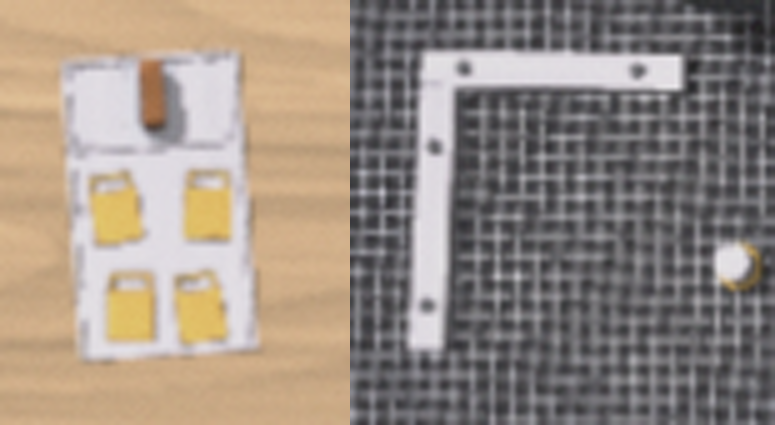

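View pics/crop2.png

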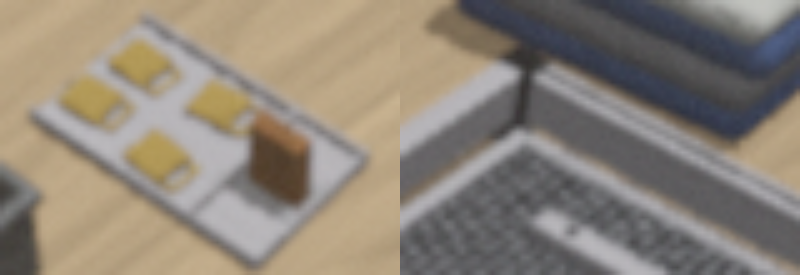

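The crops confirm a silver tray with four brass buckles and the wooden grip at its far end. The L-stops are clear too. Now I'll measure them with masks.

Run:
```python
from h import *
c=load("top0.npz"); im=c["p"]; hsv=cv2.cvtColor(im,cv2.COLOR_BGR2HSV)
def box(mask,z,name):
    cs,_=cv2.findContours(mask.astype(np.uint8),cv2.RETR_EXTERNAL,cv2.CHAIN_APPROX_NONE)
    k=max(cs,key=cv2.contourArea); P=ray(c,k[:,0],z)[:,:2].astype(np.float32)
    r=cv2.minAreaRect(P); print(name,"px",k[:,0].min(0),k[:,0].max(0),"c",np.round(r[0],1),"size",np.round(r[1],1),"ang",round(r[2],2)); return r
def roi(m,x0,y0,x1,y1):
    o=np.zeros_like(m);o[y0:y1,x0:x1]=m[y0:y1,x0:x1];return o
H,S,V=[hsv[...,i].astype(int) for i in range(3)]
# tray: everything non table (table: S 60-..; H 10-20)
print("table hsv",hsv[200,250],"tray",hsv[200,272],"buckle",hsv[212,278],"grip",hsv[188,285],"stop",hsv[160,150],"bin",hsv[240,340])
tr=roi(((S<70)).astype(np.uint8),258,172,316,250); tr=cv2.morphologyEx(tr,cv2.MORPH_OPEN,np.ones((2,2)))
box(tr,8,"tray")
gr=roi(((S>110)&(H<13)).astype(np.uint8),275,175,298,200); box(gr,56,"grip")
bk=roi(((S>110)&(H>17)&(H<32)).astype(np.uint8),262,198,312,245)
n,l,st,ce=cv2.connectedComponentsWithStats(bk)
for i in range(1,n):
    if st[i,4]>20: print("buckle",ray(c,ce[i],10)[0].round(0),st[i,4])
w=((V>185)&(S<40)).astype(np.uint8)
bs=roi(w,118,152,180,232); 
box(roi(bs,135,150,180,170),37,"backstop-part"); box(roi(bs,118,166,135,232),37,"leftstop-part")
b=roi(((V<140)&(S<60)).astype(np.uint8),325,195,400,285); box(b,70,"bin")
X=cloud(c)
print("bed z",np.nanmedian(X[200:230,140:170,2]),"rail z",np.nanmedian(X[247:251,110:190,2]),"rail pts",X[247:253,150].round(0), "bin rim", X[205:212,360].round(0))
```

```text
table hsv [ 16  87 209] tray [137  12 198] buckle [ 22 135 225] grip [ 13 142 154] stop [140   7 224] bin [113   7 144]
tray px [268 180] [307 243] c [477.1 -99.2] size [174.4 104.3] ang 5.51
grip px [283 183] [286 188] c [545.2 -90.2] size [12.8  8.7] ang 15.56
buckle [472. -73.  10.] 78
buckle [ 476. -124.   10.] 80
buckle [417. -82.  10.] 79
buckle [ 417. -122.   10.] 79
backstop-part px [135 155] [175 162] c [614.2 278.3] size [115.9  19. ] ang 89.03
leftstop-part px [122 166] [129 214] c [522.8 357.7] size [136.3  17.3] ang 0.35
bin px [325 205] [394 284] c [ 388.7 -297.4] size [215.3 188.3] ang 1.3
bed z 18.385988008142313 rail z 58.527537421224814 rail pts [[365. 292.  -7.]
 [362. 276.  55.]
 [359. 275.  62.]
 [357. 275.  62.]
 [354. 275.  59.]
 [351. 275.  58.]] bin rim [[ 502. -306.    3.]
 [ 493. -296.   68.]
 [ 490. -296.   70.]
 [ 488. -297.   67.]
 [ 486. -298.   58.]
 [ 486. -304.   18.]
 [ 484. -306.    5.]]
```

```bash
cat >> h.py <<'E'
from scipy.spatial.transform import Rotation as Ro
def tcp(s):
    return np.array(s["eef_pos"]),Ro.from_euler("xyz",s["tcp_rot"])
def goal_R(yaw_deg,tilt_deg=0,flip=False,roll_deg=0):
    """tool orientation for holding the tray at world yaw, lip tipped down by tilt. tool x=-tray z, tool y=+-tray y"""
    T=Ro.from_euler("z",yaw_deg,degrees=True)*Ro.from_euler("y",-tilt_deg,degrees=True)
    s=-1 if flip else 1
    return T*Ro.from_matrix(np.array([[0,0,-1],[0,s,0],[s,0,0]]).T) 
def delta(s,p,R):
    P,Q=tcp(s); return Q.inv().apply(np.array(p)-P).round(1),(Q.inv()*R).as_rotvec().round(3)
E
python3 - <<'E'
from h import *
from cell import sensors
s=sensors.state(); P,Q=tcp(s); print(Q.as_matrix().round(3))
print(goal_R(0).as_matrix(), goal_R(0,flip=True).as_matrix())
c=load("top0.npz")
for f in (0,1): print(f,delta(s,P,goal_R(0,flip=f)))
w=load("wrist0.npz"); C=-w["R"].T@w["t"].ravel(); print("cam in tool",Q.inv().apply(C-P).round(0),"cam axis in tool",Q.inv().apply(w["R"][2]).round(2))
# bin rim corners
im=c["p"]; cv2.imwrite("pics/bin.png",cv2.resize(im[195:290,320:410],None,fx=6,fy=6,interpolation=cv2.INTER_CUBIC))
# stop edges
print("stop corners etc: see")
E
```

```text
[[-0.     0.433 -0.901]
 [ 0.001 -0.901 -0.433]
 [-1.    -0.001 -0.   ]]
[[ 0.  0.  1.]
 [ 0.  1.  0.]
 [-1.  0.  0.]] [[ 0.  0. -1.]
 [ 0. -1. -0.]
 [-1.  0.  0.]]
0 (array([0., 0., 0.]), array([-2.694e+00, -1.000e-03,  0.000e+00]))
1 (array([0., 0., 0.]), array([0.448, 0.   , 0.001]))
cam in tool [-191.   -1.  -67.] cam axis in tool [ 0.97 -0.    0.24]
stop corners etc: see
```

View pics/bin.png

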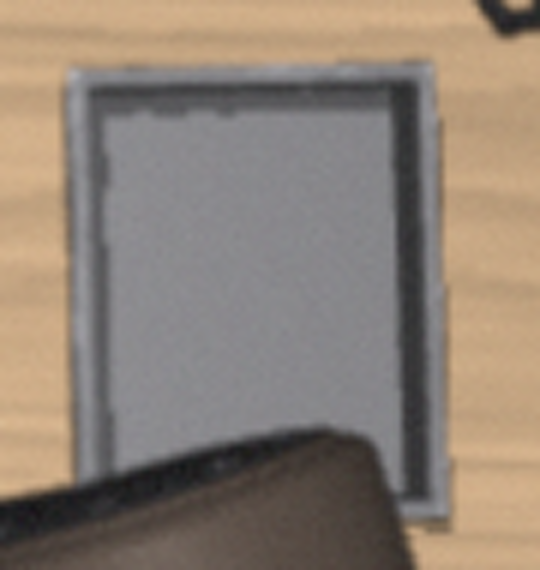

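Run:
```python
from h import *
c=load("top0.npz"); im=c["p"]
B=ray(c,[[332,207],[392.2,205.8],[394.5,280.8]],70); print("bin rim",B.round(0)); 
print("centre",((B[0]+B[2])/2).round(0),np.linalg.norm(B[0]-B[1]),np.linalg.norm(B[1]-B[2]),np.degrees(np.arctan2(*(B[1]-B[2])[[1,0]])))
g=cv2.cvtColor(im,cv2.COLOR_BGR2GRAY).astype(float)
def edges(line,axis,a,b,sgn):
    # subpixel 50% crossing of bright->dark along axis
    out=[]
    for k in line:
        prof=g[a:b,k] if axis==0 else g[k,a:b]
        d=np.diff(prof)*sgn; i=int(np.argmax(d)); 
        j=np.arange(max(i-2,0),min(i+3,len(d))); w=np.clip(d[j],0,None); p=a+(j*w).sum()/w.sum()+.5
        out.append((k,p) if axis==0 else (p,k))
    return np.array(out)
def fit(uv,z):
    P=ray(c,uv,z)[:,:2]
    for _ in range(4):
        m=np.median(P,0);l=cv2.fitLine(P.astype(np.float32),cv2.DIST_HUBER,0,.01,.01).ravel()
        r=(P-l[2:])@np.array([-l[1],l[0]]); P=P[abs(r)<max(2.0*np.std(r),.5)]
    return l,np.std(r),len(P)
def nm(l): 
    d=l[:2]; d=d if d[0]>abs(d[1]) or False else d
    return np.degrees(np.arctan2(d[1],d[0]))
bo=edges(range(136,173),0,158,168,-1); bt=edges(range(128,173),0,150,160,1)
li=edges(range(168,212),1,124,136,-1); lo=edges(range(168,212),1,117,127,1)
L={}
for n,e in dict(back_front=bo,back_rear=bt,left_right=li,left_left=lo).items():
    L[n],s,k=fit(e,37); print(n,"ang",nm(L[n]).round(2),"pt",L[n][2:].round(1),"sd",s.round(2),k)
A=L["back_front"];C=L["left_right"]
M=np.c_[A[:2],-C[:2]]; t=np.linalg.solve(M,C[2:]-A[2:]); print("corner at top",A[2:]+t[0]*A[:2])
# tray edges
sat=cv2.cvtColor(im,cv2.COLOR_BGR2HSV)[...,1].astype(float); g=-sat
tl=edges(range(188,236),1,262,276,1); trr=edges(range(188,236),1,298,314,-1); tf=edges(range(274,303),0,236,247,-1); tb=edges(range(272,301),0,174,186,1)
for n,(e,z) in dict(left=(tl,6),right=(trr,6),lip=(tf,2),back=(tb,6)).items():
    l,s,k=fit(e,z); print("tray",n,nm(l).round(2),l[2:].round(1),s.round(2),k)
```

```text
bin rim [[ 488. -220.   70.]
 [ 496. -385.   70.]
 [ 292. -395.   70.]]
centre [ 390. -307.   70.] 165.5155897334643 204.56442814470515 2.8299925481260444
back_front ang 88.4 pt [603.  266.7] sd 0.63 31
back_rear ang 89.96 pt [623.9 288.7] sd 0.27 41
left_right ang 0.09 pt [521.  347.1] sd 0.32 38
left_left ang 0.36 pt [533.2 367.7] sd 0.31 37
corner at top [605.21045 347.26294]
tray left 5.43 [473.8 -45.5] 0.24 43
tray right 5.43 [ 475.8 -147.9] 0.25 41
tray lip -84.58 [ 393.8 -102. ] 0.21 29
tray back -84.67 [566.4 -95.8] 0.19 22
```

Call:
servo_tool(
  steps="-5 -15 -40 0 0 0 50;-5 -15 -40 0 0 0 50;0 -15 -40 0.06 0 0 50;0 -15 -40 0.06 0 0 50;0 -15 -40 0.06 0 0 50;0 -15 -40 0.06 0 0 50;0 -15 -40 0.06 0 0 50;0 -15 -40 0.06 0 0 50",
)

```text
t: 0.95
eef_pos: [537.1, -341.8, 201.3]
tcp_rot: [-0.933, 1.567, 2.275]
ft_force: [0.1, -1.5, -0.2]
opening: 0.528
```

```bash
cat > st.py <<'E'
import sys
from h import *
from cell import sensors
s=sensors.state()
a=[float(x) for x in sys.argv[1:]]
print("t",round(s["t"],2),"pos",s["eef_pos"].round(1),"F",s["ft_force"].round(1),"M",s["moment"].round(2),"open",round(s["opening"],3)); print("q",s["joints"].round(2))
P,Q=tcp(s); T=Q*goal_R(0,flip=True).inv(); e=T.as_euler("ZYX",degrees=True); print("tray yaw %.2f tilt %.2f roll %.2f"%(e[0],-e[1],e[2]))
if a: print("delta to goal",*delta(s,a[:3],goal_R(a[3],a[4],flip=True)))
E
python3 st.py 532 -307 193 0 0
```

```text
t 0.95 pos [ 537.1 -341.8  201.3] F [ 0.1 -1.5 -0.2] M [ 0.01 -0.02  0.  ] open 0.528
q [-0.67  0.5   1.52  0.    1.13  0.83]
tray yaw 3.81 tilt -0.13 roll 0.17
delta to goal [  8.4 -35.    2.7] [0.066 0.002 0.003]
```

Call:
servo_tool(
  steps="2 -17 1 0 0.11 0 50;0 -17 1 0 0.11 0 50;0 0 0 0 0.11 0 50;0 0 0 0 0.11 0 50;0 0 0 0 0.11 0 50;0 0 0 0 0.11 0 50;0 0 0 0 0.11 0 50;0 0 0 0 0.05 0 50",
)

```text
t: 1.75
eef_pos: [539.3, -300.5, 197.6]
tcp_rot: [-3.135, 0.788, 0.079]
ft_force: [-0.3, -0.6, 0.6]
opening: 0.526
```

```bash
python3 st.py 532 -307 193 0 45
```

```text
t 1.75 pos [ 539.3 -300.5  197.6] F [-0.3 -0.6  0.6] M [0.04 0.33 0.02] open 0.526
q [-0.9   0.38  2.04  1.28  0.66 -0.45]
tray yaw 3.95 tilt 44.88 roll 0.40
delta to goal [-2.3  5.9  8.7] [0.049 0.002 0.056]
```

Call:
servo_tool(
  steps="-10 -15 0 0 -0.11 0 50;-10 -15 0 0 -0.11 0 50;0 -20 0 0 -0.11 0 50;0 -25 0 0 -0.11 0 50;0 -25 0 0 -0.11 0 50;0 -30 0 0 -0.11 0 50;0 -30 0 0 -0.11 0 50;0 -30 0 0 -0.02 0 50",
)

```text
t: 2.55
eef_pos: [513.7, -124.8, 210.4]
tcp_rot: [-3.067, 1.507, 0.149]
ft_force: [0.4, -0.6, 0.5]
opening: 0.528
```

```bash
python3 st.py 538 -91.5 120 5.4 0
```

```text
t 2.55 pos [ 513.7 -124.8  210.4] F [ 0.4 -0.6  0.5] M [ 0.08 -0.    0.03] open 0.528
q [-0.38  0.31  1.81  0.04  0.96  1.09]
tray yaw 4.25 tilt 3.66 roll 0.27
delta to goal [ 92.1 -30.9 -20.9] [-0.02  -0.064  0.004]
```

Call:
servo_tool(
  steps="15 -8 -5 0 -0.03 0 50;15 -8 -5 -0.02 -0.03 0 50;15 -8 -5 0 0 0 50;15 -7 -6 0 0 0 50;15 0 0 0 0 0 50;15 0 0 0 0 0 50;0 0 0 0 0 0 50;0 0 0 0 0 0 50",
)

```text
t: 3.35
eef_pos: [534.5, -85.0, 117.9]
tcp_rot: [-1.484, 1.567, 1.76]
ft_force: [1.1, -0.1, 0.3]
opening: 0.528
```

```bash
python3 st.py 538 -91.5 120 5.4 0
python3 - <<'E'
from h import *
from cell import *
import cv2
c=get_calibration("wrist"); p,d=read_camera("wrist"); cv2.imwrite("pics/wrist1.png",p)
np.savez("wrist1.npz",p=p,d=d,**{k:np.array(v) for k,v in c.items()})
hsv=cv2.cvtColor(p,cv2.COLOR_BGR2HSV)
E
```

```text
t 3.35 pos [534.5 -85.  117.9] F [ 1.1 -0.1  0.3] M [ 0.07  0.   -0.02] open 0.528
q [-0.28  0.47  1.85  0.01  0.83  1.18]
tray yaw 5.86 tilt -0.02 roll 0.24
delta to goal [-2.1  6.8 -2.8] [0.008 0.    0.004]
```

View pics/wrist1.png

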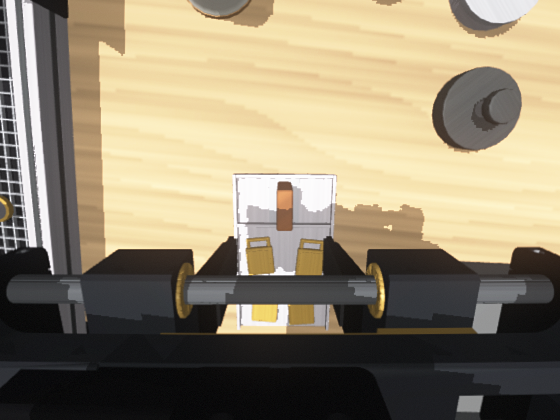

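The wrist view shows the silver tray square under the fingers, grip at (285,205), top spanning about (278–293, 182–190), with its rear rim at v=175 from u=234 to 336. I'll check the grip position from it.

Run:
```python
from h import *
c=load("wrist1.npz");p=c["p"]
cv2.imwrite("pics/wc.png",cv2.resize(p[165:265,220:350],None,fx=6,fy=6,interpolation=cv2.INTER_CUBIC))
print("rear corners",ray(c,[[234,175],[336.5,174.5]],12).round(1))
X=cloud(c); 
hsv=cv2.cvtColor(p,cv2.COLOR_BGR2HSV); m=(hsv[...,1]>110)&(hsv[...,0]<14); m[:175]=0;m[240:]=0;m[:,:265]=0;m[:,305:]=0
Y=X[m]; Y=Y[Y[:,2]>48]; print("grip top",np.nanmin(Y,0).round(1),np.nanmax(Y,0).round(1),np.nanmedian(Y,0).round(1),len(Y))
```

```text
rear corners [[ 559.5  -37.2   12. ]
 [ 570.  -134.9   12. ]]
grip top [523.4 -94.8  53.2] [557.8 -79.6  57.8] [540.2 -87.8  55.4] 545
```

View pics/wc.png

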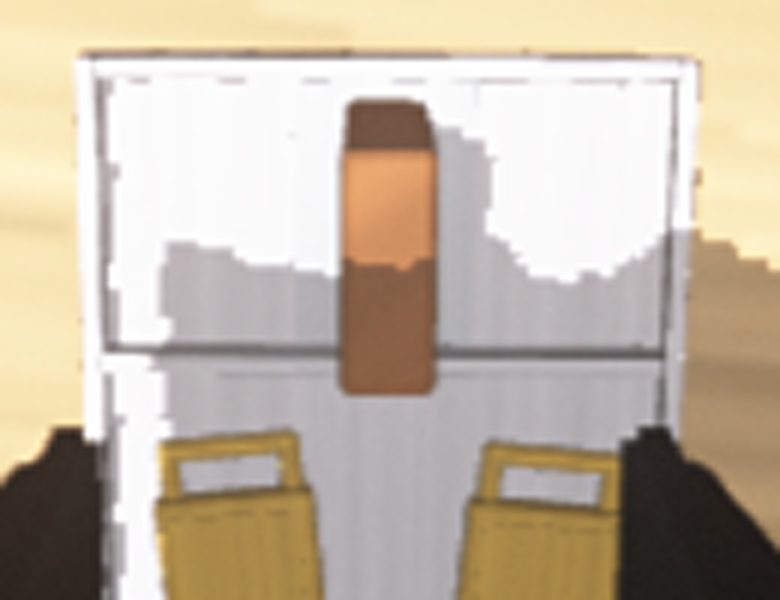

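Call:
servo_tool(
  steps="20 2 -3 0.005 0 0 50;20 2 -3 0 0 0 50;20 0 0 0 0 0 50;20 0 0 0 0 0 50;12 0 0 0 0 0 50;8 0 0 0 0 0 50;3 0 0 0 0 0 50;0 0 0 0 0 0 50",
)

```text
t: 4.2
eef_pos: [545.3, -90.1, 18.1]
tcp_rot: [3.116, 1.56, 0.07]
ft_force: [-0.4, 0.6, 0.3]
opening: 0.526
```

```bash
python3 st.py 540 -88.5 12.5 5.5 0
```

```text
t 4.2 pos [545.3 -90.1  18.1] F [-0.4  0.6  0.3] M [ 0.06  0.03 -0.  ] open 0.526
q [-0.29  0.63  1.9   0.01  0.6   1.18]
tray yaw 5.50 tilt 0.61 roll -0.02
delta to goal [ 5.6 -2.1  5.2] [-0.    -0.011 -0.   ]
```

Call:
servo_tool(
  steps="4 -2 5 0 -0.01 0 50;1 0 0 0 0 0 50;0 0 0 0 0 0 5;0 0 0 0 0 0 0;0 0 0 0 0 0 0;0 0 0 0 0 0 0;0 0 0 0 0 0 0;0 0 0 0 0 0 0",
)

```text
t: 5.0
eef_pos: [540.8, -88.6, 14.9]
tcp_rot: [2.683, 1.567, -0.363]
ft_force: [-0.2, 0.4, 0.2]
opening: 0.145
```

```bash
python3 st.py 540 -88.5 12.5 5.5 0
```

```text
t 5.0 pos [540.8 -88.6  14.9] F [-0.2  0.4  0.2] M [ 0.22  0.03 -0.11] open 0.145
q [-0.28  0.63  1.91 -0.    0.6   1.19]
tray yaw 5.49 tilt 0.17 roll -0.08
delta to goal [ 2.4 -0.2  0.8] [-0.    -0.003 -0.001]
```

Call:
servo_tool(
  steps="-5 0 0 0 0 0 0;-8 0 0 0 0 0 0;-12 0 0 0 0 0 0;-15 0 0 0 0 0 0;-20 0 0 0 0 0 0;-20 0 0 0 0 0 0;-20 0 0 0 0 0 0;-15 0 0 0 0 0 0",
)

```text
t: 5.8
eef_pos: [539.0, -88.2, 137.0]
tcp_rot: [2.14, 1.57, -0.906]
ft_force: [0.4, 0.5, -3.5]
opening: 0.15
```

```bash
cat > cam.py <<'E'
import sys
from h import *
from cell import *
for n in sys.argv[2:]:
    c=get_calibration(n); p,d=read_camera(n); cv2.imwrite(f"pics/{n}{sys.argv[1]}.png",p)
    np.savez(f"{n}{sys.argv[1]}.npz",p=p,d=d,**{k:np.array(v) for k,v in c.items()})
E
python3 st.py ; python3 cam.py 2 wrist scene
```

```text
t 5.8 pos [539.  -88.2 137. ] F [ 0.4  0.5 -3.5] M [ 0.05 -0.27 -0.02] open 0.15
q [-0.28  0.45  1.82 -0.    0.88  1.19]
tray yaw 5.49 tilt 0.01 roll -0.02
```

View pics/wrist2.png

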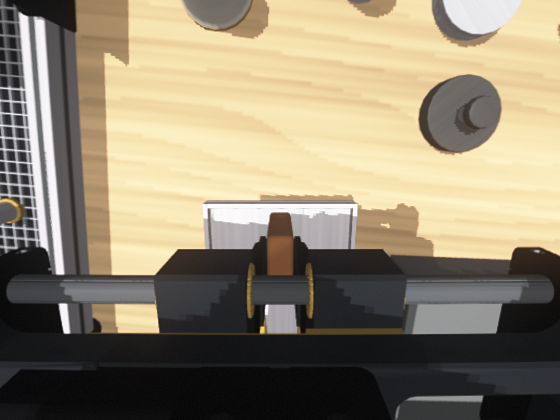

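View pics/scene2.png

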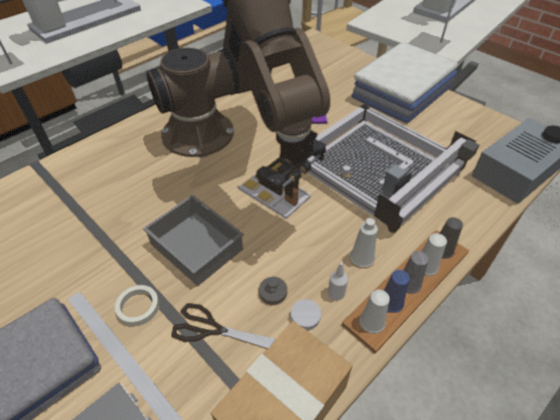

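Run:
```python
from h import *
X=cloud(load("wrist2.npz"))
print("rear rim",X[205,220:345:20].round(0)); print("floor",X[222:246:6,230].round(0),X[222:246:6,335].round(0))
s=load("scene2.npz"); cv2.imwrite("pics/sc2.png",cv2.resize(s["p"][165:225,230:320],None,fx=7,fy=7,interpolation=cv2.INTER_CUBIC))
Xs=cloud(s);
```

```text
rear rim [[ 559.  -47.  135.]
 [ 560.  -60.  133.]
 [ 561.  -73.  134.]
 [ 562.  -85.  134.]
 [ 563.  -98.  133.]
 [ 565. -111.  134.]
 [ 566. -124.  134.]]
floor [[545. -53. 125.]
 [541. -53. 125.]
 [537. -53. 125.]
 [532. -54. 125.]] [[ 552. -124.  126.]
 [ 548. -124.  127.]
 [ 544. -125.  125.]
 [ 539. -126.  125.]]
```

View pics/sc2.png

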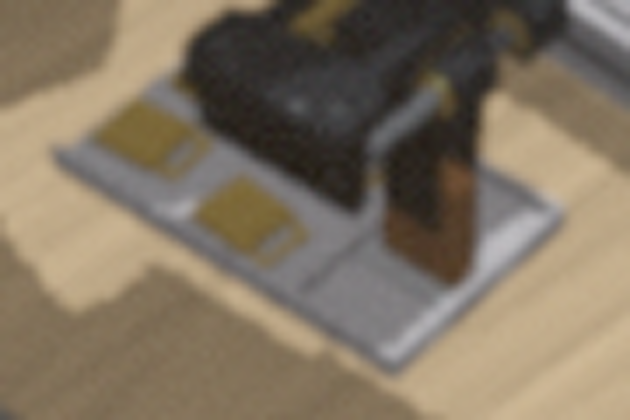

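Call:
servo_tool(
  steps="0 8 -1 0 0 0 0;0 18 -2 0.006 0 0 0;1 28 -3 0.008 0 0 0;2 38 -3 0.008 0 0 0;3 38 -3 0.008 0 0 0;3 38 -3 0.008 0 0 0;3 30 -3 0.006 0 0 0;3 15 -2 0 0 0 0",
)

```text
t: 6.7
eef_pos: [574.2, -313.4, 116.0]
tcp_rot: [-0.531, 1.567, 2.661]
ft_force: [0.6, 0.9, -3.9]
opening: 0.15
```

```bash
python3 st.py 580 -307 118 3 0
```

```text
t 6.7 pos [ 574.2 -313.4  116. ] F [ 0.6  0.9 -3.9] M [ 0.07 -0.23 -0.02] open 0.15
q [-0.6   0.61  1.56 -0.    0.98  0.92]
tray yaw 2.87 tilt -0.21 roll 0.12
delta to goal [-2.  -6.1 -6.1] [-0.002  0.004  0.002]
```

Call:
servo_tool(
  steps="0 -3 -2 0 0 0 0;0 -3 -2 0 0 0 0;-8 0 4 0 0.07 0 0;-10 0 4 0 0.07 0 0;-10 0 3 0 0.07 0 0;-11 0 3 0 0.07 0 0;-11 0 2 0 0.07 0 0;0 0 0 0 0 0 0",
)

```text
t: 7.5
eef_pos: [552.9, -303.3, 160.2]
tcp_rot: [-3.12, 1.22, 0.074]
ft_force: [0.5, -0.3, -4.6]
opening: 0.146
```

```bash
cat >> st.py <<'E'
print("lip",(P+Q.apply([11,0,145])).round(0))
E
python3 st.py; python3 cam.py 3 scene top
```

```text
t 7.5 pos [ 552.9 -303.3  160.2] F [ 0.5 -0.3 -4.6] M [-0.05  0.31  0.02] open 0.146
q [-0.72  0.44  1.81  0.4   0.68  0.51]
tray yaw 2.92 tilt 20.11 roll 0.46
lip [ 421. -310.  100.]
```

View pics/scene3.png

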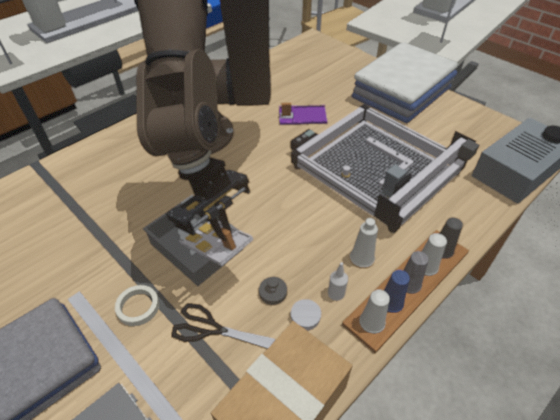

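View pics/top3.png

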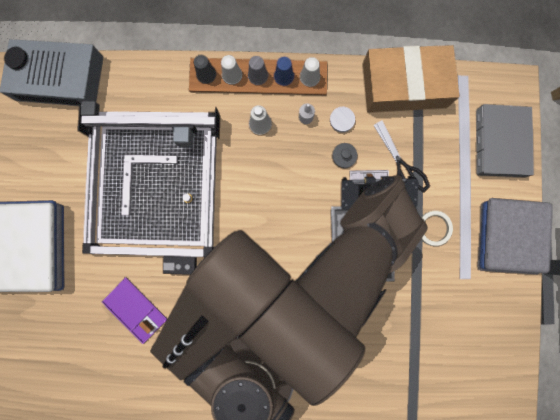

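Call:
servo_tool(
  steps="-5 0 0 0 0.05 0 0;-5 0 0 0 0.05 0 0;-5 0 0 0 0.05 0 0;-5 0 0 0 0.05 0 0;-5 0 0 0 0.06 0 0;-5 0 0 0 0.06 0 0;-5 0 0 0 0.07 0 0;-5 0 0 0 0.07 0 0",
)

```text
t: 8.4
eef_pos: [541.3, -299.4, 192.2]
tcp_rot: [-3.128, 0.757, 0.081]
ft_force: [0.9, 1.3, -2.9]
opening: 0.147
```

```bash
python3 st.py; python3 cam.py 4 scene
```

```text
t 8.4 pos [ 541.3 -299.4  192.2] F [ 0.9  1.3 -2.9] M [-0.    0.72  0.01] open 0.147
q [-0.91  0.39  2.06  1.36  0.67 -0.54]
tray yaw 3.47 tilt 46.65 roll 0.85
lip [ 450. -305.   79.]
```

View pics/scene4.png

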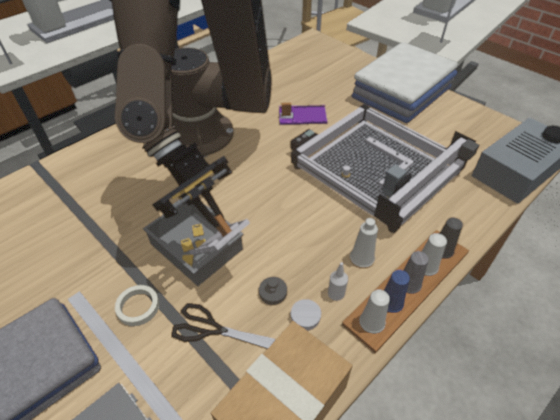

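Call:
servo_tool(
  steps="-3 0 0 0 0.05 0 0;-3 0 0 0 0.05 0 0;0 0 0 0 0 0 0;0 0 0 0 0 0 0;0 0 0 0 0 0 0;0 0 0 0 0 0 0;0 0 0 0 0 0 0;0 0 0 0 0 0 0",
)

```text
t: 9.25
eef_pos: [539.7, -296.6, 193.8]
tcp_rot: [-3.12, 0.663, 0.096]
ft_force: [-0.1, -0.6, -2.9]
opening: 0.146
```

```bash
python3 st.py; python3 cam.py 5 scene
python3 - <<'E'
from h import *
p=load("scene5.npz")["p"]; cv2.imwrite("pics/sc5.png",cv2.resize(p[190:285,140:260],None,fx=6,fy=6,interpolation=cv2.INTER_CUBIC))
E
```

```text
t 9.25 pos [ 539.7 -296.6  193.8] F [-0.1 -0.6 -2.9] M [-0.08  0.85 -0.04] open 0.146
q [-0.95  0.41  2.11  1.52  0.75 -0.72]
tray yaw 3.49 tilt 52.02 roll 1.58
lip [ 459. -301.   73.]
```

View pics/sc5.png

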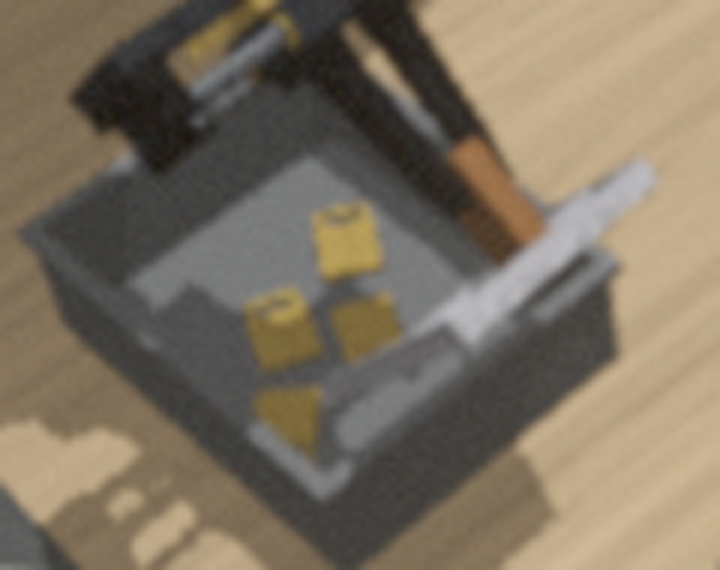

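All four buckles are on the bin floor, at crop pixels (345,240), (283,328), (365,325) and (288,415). Next I'll raise the tray and level it.

Call:
servo_tool(
  steps="-12 0 -16 0 0 0 0;-12 0 -16 0 0 0 0;-12 0 -16 0 0 0 0;-8 -5 -8 0 -0.1 0 0;-8 -10 0 0 -0.1 0 0;0 -15 0 0 -0.1 0 0;0 -20 0 0 -0.1 0 0;0 -20 0 0 -0.1 0 0",
)

```text
t: 10.1
eef_pos: [525.3, -230.6, 272.3]
tcp_rot: [-3.095, 1.164, 0.116]
ft_force: [0.5, 0.7, -2.5]
opening: 0.145
```

```bash
python3 st.py 575 287 200 0.3 0
```

```text
t 10.1 pos [ 525.3 -230.6  272.3] F [ 0.5  0.7 -2.5] M [ 0.04  0.37 -0.02] open 0.145
q [-0.68  0.22  1.83  0.39  0.84  0.6 ]
tray yaw 3.75 tilt 23.25 roll 1.15
delta to goal [ 109.7 -511.2  -48.1] [ 0.063 -0.405  0.032]
lip [ 397. -239.  205.]
```

Call:
servo_tool(
  steps="0 -25 0 0.01 -0.1 0.005 0;0 -35 0 0.01 -0.1 0.005 0;0 -40 0 0.01 -0.1 0.005 0;0 -45 -5 0.01 -0.09 0.005 0;0 -45 -5 0.01 0 0 0;0 -45 -5 0 0 0 0;5 -45 -5 0 0 0 0;5 -45 -5 0 0 0 0",
)

```text
t: 10.9
eef_pos: [540.1, 104.0, 267.2]
tcp_rot: [1.301, 1.568, -1.833]
ft_force: [0.6, -0.9, -2.3]
opening: 0.145
```

```bash
python3 st.py 575 287 200 0.3 0
```

```text
t 10.9 pos [540.1 104.  267.2] F [ 0.6 -0.9 -2.3] M [ 0.04 -0.13 -0.03] open 0.145
q [ 0.07  0.31  1.64 -0.    1.19  1.64]
tray yaw 0.43 tilt -0.05 roll -0.17
delta to goal [  66.6 -182.9  -36.3] [ 0.002  0.001 -0.003]
lip [395. 103. 256.]
```

Call:
servo_tool(
  steps="5 -35 -5 0 0 0 0;8 -35 -5 0 0 0 0;8 -35 -5 0 0 0 0;8 -30 -5 0 0 0 0;8 -20 -4 0 0 0 0;8 -10 0 0 0 0 0;5 0 0 0 0 0 0;0 0 0 0 0 0 0",
)

```text
t: 11.7
eef_pos: [560.4, 281.2, 213.4]
tcp_rot: [0.666, 1.565, -2.464]
ft_force: [0.1, 0.1, -2.9]
opening: 0.144
```

```bash
python3 st.py 569 285 140 0.3 0; python3 cam.py 6 wrist top
python3 - <<'E'
from h import *
c=load("top0.npz"); print("gauge",ray(c,[[187,198]],50).round(0))
E
```

```text
t 11.7 pos [560.4 281.2 213.4] F [ 0.1  0.1 -2.9] M [ 0.05 -0.12  0.06] open 0.144
q [ 0.36  0.48  1.52 -0.    1.14  1.92]
tray yaw 0.65 tilt -0.24 roll -0.19
delta to goal [73.3 -4.  -9. ] [ 0.006  0.004 -0.003]
lip [415. 279. 203.]
gauge [[503. 180.  50.]]
```

View pics/wrist6.png

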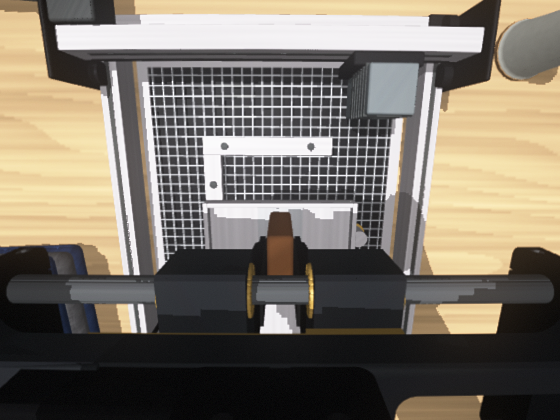

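View pics/top6.png

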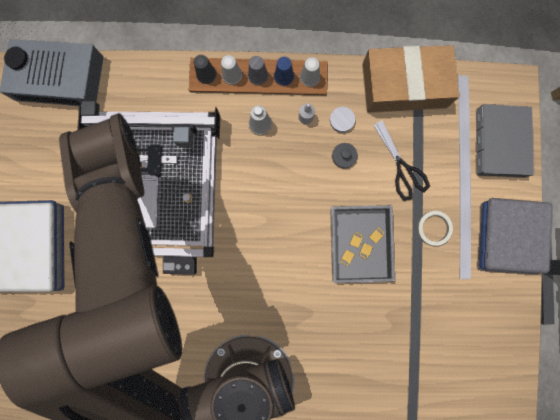

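The top view shows the four buckles in the bin at (376,235), (356,241), (366,250) and (348,257). The wrist view shows the L-stops, inner corner near (222,156), with the tray's rear rim at v≈204. I'll refine the stop position from this view.

```bash
python3 - <<'E'
from h import *
c=load("wrist6.npz");p=c["p"];g=cv2.cvtColor(p,cv2.COLOR_BGR2GRAY).astype(float)
cv2.imwrite("pics/w6c.png",cv2.resize(p[125:255,190:370],None,fx=4.4,fy=4.4,interpolation=cv2.INTER_CUBIC))
def edge(prof,a,sgn):
    d=np.diff(prof)*sgn;i=int(np.argmax(d));j=np.arange(max(i-2,0),min(i+3,len(d)));w=np.clip(d[j],0,None);return a+(j*w).sum()/w.sum()+.5
def fit(uv,z):
    P=ray(c,uv,z)[:,:2]
    for _ in range(4):
        l=cv2.fitLine(P.astype(np.float32),cv2.DIST_HUBER,0,.01,.01).ravel();r=(P-l[2:])@np.array([-l[1],l[0]]);P=P[abs(r)<max(2*np.std(r),.4)]
    return l,round(float(np.std(r)),2),len(P)
bf=np.array([(u,edge(g[148:164,u],148,-1)) for u in range(228,328)])
br=np.array([(u,edge(g[130:146,u],130,1)) for u in range(210,328)])
lr=np.array([(edge(g[v,214:230],214,-1),v) for v in range(162,196)])
ll=np.array([(edge(g[v,197:212],197,1),v) for v in range(145,196)])
for n,e in dict(bf=bf,br=br,lr=lr,ll=ll).items():
    l,s,k=fit(e,37);print(n,np.degrees(np.arctan2(l[1],l[0])).round(2),l[2:].round(1),s,k)
E
python3 st.py
```

```text
bf 89.95 [603.2 298.3] 0.48 89
br -89.94 [625.5 301.8] 0.13 110
lr 0.52 [578.2 350.7] 0.16 31
ll 0.07 [590.3 371.4] 0.2 46
t 11.8 pos [560.8 280.9 214.3] F [-0.2  0.1 -2.1] M [-0.03 -0.13  0.02] open 0.146
q [ 0.36  0.48  1.52 -0.    1.14  1.92]
tray yaw 0.60 tilt -0.16 roll -0.16
lip [416. 279. 204.]
```

View pics/w6c.png

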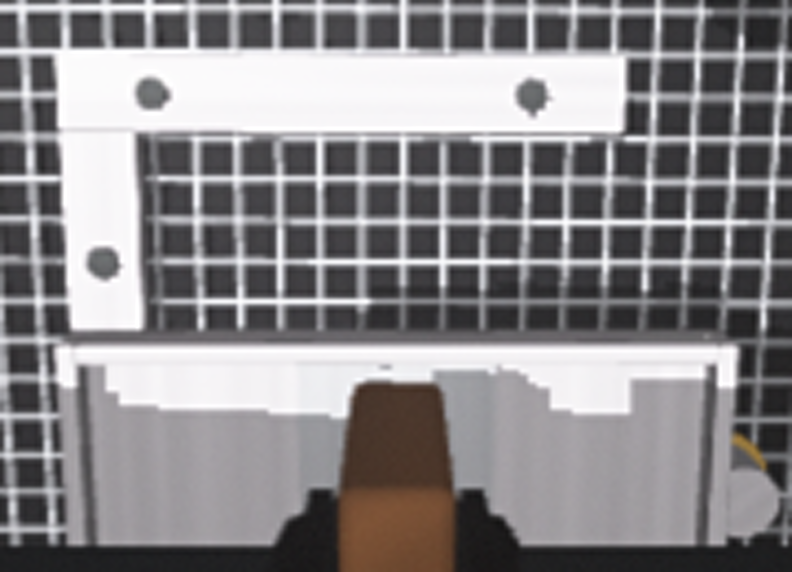

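Call:
servo_tool(
  steps="15 -2 -2 0.004 0 0 0;22 -2 -2 0.004 0 0 0;25 -2 -2 0 0.002 0.002 0;25 -1 -2 0 0 0 0;25 0 -1 0 0 0 0;20 0 0 0 0 0 0;12 0 0 0 0 0 0;5 0 0 0 0 0 0",
)

```text
t: 12.6
eef_pos: [572.7, 282.4, 59.1]
tcp_rot: [2.562, 1.565, -0.586]
ft_force: [0.3, -0.3, -2.9]
opening: 0.147
```

```bash
python3 st.py 570 288 45 0.1 0
```

```text
t 12.6 pos [572.7 282.4  59.1] F [ 0.3 -0.3 -2.9] M [ 0.02 -0.1   0.02] open 0.147
q [ 0.36  0.66  1.65 -0.01  0.83  1.94]
tray yaw -0.38 tilt 0.28 roll -0.18
delta to goal [14.1 -5.6  2.8] [-0.008 -0.005 -0.003]
lip [428. 283.  47.]
```

Call:
servo_tool(
  steps="4 -3 1 -0.006 -0.004 -0.003 0;4 -2 1 0 0 0 0;4 0 0 0 0 0 0;3 0 0 0 0 0 0;2 0 0 0 0 0 0;2 0 0 0 0 0 0;1 0 0 0 0 0 0;1 0 0 0 0 0 0",
)

```text
t: 13.4
eef_pos: [572.2, 288.2, 39.1]
tcp_rot: [-2.796, 1.566, 0.344]
ft_force: [0.2, 0.2, -1.9]
opening: 0.146
```

```bash
python3 st.py 570 288 38 0.1 0
```

```text
t 13.4 pos [572.2 288.2  39.1] F [ 0.2  0.2 -1.9] M [-0.02 -0.1   0.07] open 0.146
q [ 0.36  0.69  1.66 -0.    0.79  1.94]
tray yaw -0.04 tilt 0.28 roll 0.10
delta to goal [1.1 0.2 2.2] [-0.002 -0.005  0.002]
lip [427. 288.  27.]
```

Call:
servo_tool(
  steps="0 0 0 0 -0.005 0 0;1 0 0 0 0 0 0;1 0 0 0 0 0 0;1 0 0 0 0 0 0;1 0 0 0 0 0 0;1 0 0 0 0 0 0;1 0 0 0 0 0 0;1 0 0 0 0 0 0",
)

```text
t: 14.2
eef_pos: [572.7, 288.3, 36.9]
tcp_rot: [-2.196, 1.568, 0.945]
ft_force: [-1.6, -0.7, 9.0]
opening: 0.147
```

```bash
python3 st.py 570 288 38 0.1 0
```

```text
t 14.2 pos [572.7 288.3  36.9] F [-1.6 -0.7  9. ] M [-0.32  0.78 -0.01] open 0.147
q [0.36 0.69 1.66 0.   0.79 1.93]
tray yaw -0.04 tilt 0.11 roll 0.15
delta to goal [-1.1  0.3  2.7] [-0.002 -0.002  0.003]
lip [428. 288.  26.]
```

Call:
servo_tool(
  steps="0 0 0 0 0 0 0;0.1 -1.5 -1.5 0 0 0 0;0.1 -1.5 -1.5 0 0 0 0;0.1 -1.5 -1.5 0 0 0 0;0.1 -1.5 -1 0 0 0 0;0.1 -1.5 -1 0 0 0 0;0.1 -1.5 -1 0 0 0 0;0.1 -1 -1 0 0 0 0",
)

```text
t: 15.0
eef_pos: [579.9, 297.2, 37.0]
tcp_rot: [0.382, 1.568, -2.759]
ft_force: [-9.9, -12.8, 12.9]
opening: 0.146
```

```bash
python3 st.py 580.5 299.5 37 0.1 0
```

```text
t 15.0 pos [579.9 297.2  37. ] F [ -9.9 -12.8  12.9] M [-2.13  1.92  0.25] open 0.146
q [ 0.37  0.7   1.62 -0.    0.82  1.94]
tray yaw 0.04 tilt -0.17 roll -0.07
delta to goal [-0.  -2.3 -0.7] [-0.001  0.003 -0.001]
lip [435. 297.  26.]
```

Call:
servo_tool(
  steps="-0.3 0 0 0 0 0 0;0 -1 -1 0 0 0 0;0 -1 -1 0 0 0 0;0 -1 -1 0 0 0 0;0 -1 -1 0 0 0 0;0 -1 -1 0 0 0 0;0 -1 -1 0 0 0 0;0 -1 -1 0 0 0 0",
)

```text
t: 15.8
eef_pos: [579.8, 297.8, 37.8]
tcp_rot: [0.583, 1.545, -2.557]
ft_force: [-7.8, -9.0, 9.0]
opening: 0.145
```

```bash
python3 st.py 580.5 299.5 37 0.1 0; python3 cam.py 7 wrist scene
python3 - <<'E'
from h import *
p=load("wrist7.npz")["p"]; cv2.imwrite("pics/w7c.png",cv2.resize(p[150:270,160:400],None,fx=3.3,fy=3.3,interpolation=cv2.INTER_CUBIC))
p=load("scene7.npz")["p"]; cv2.imwrite("pics/s7c.png",cv2.resize(p[95:215,280:480],None,fx=4,fy=4,interpolation=cv2.INTER_CUBIC))
E
```

```text
t 15.8 pos [579.8 297.8  37.8] F [-7.8 -9.   9. ] M [-1.44  1.34  0.06] open 0.145
q [ 0.38  0.71  1.6  -0.01  0.85  1.95]
tray yaw 0.10 tilt -1.23 roll -0.81
delta to goal [ 0.8 -1.7 -0.7] [ 0.     0.021 -0.014]
lip [435. 297.  30.]
```

View pics/w7c.png

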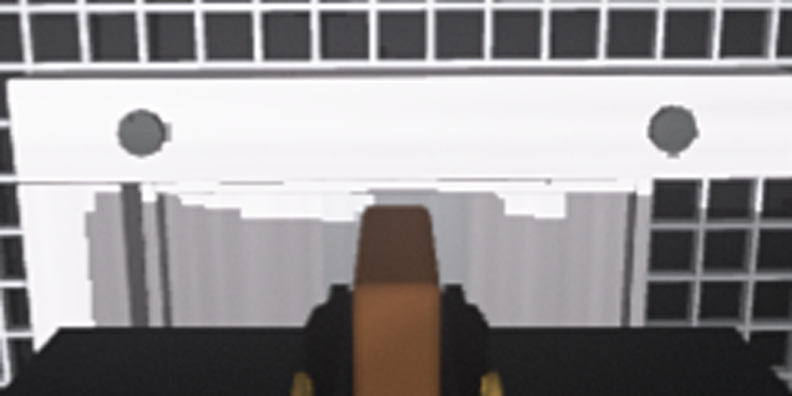

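View pics/s7c.png

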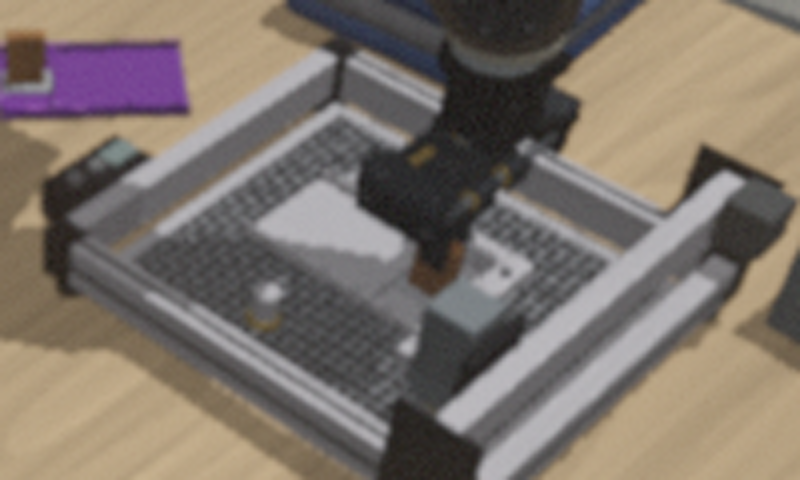

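Call:
servo_tool(
  steps="-0.3 0 0 0 0.022 -0.014 0;-0.3 0 0 0 0.01 -0.007 0;-0.2 0 0 0 0.005 -0.004 0;0 -1 0 0 0.005 -0.004 0;0 -1 0 0 0.005 -0.004 0;0 -1 0 0 0.005 -0.004 0;0 -1 0 0 0.005 -0.004 0;0 -1 0 0 0.005 -0.004 0",
)

```text
t: 16.7
eef_pos: [580.8, 301.1, 38.0]
tcp_rot: [-2.546, 1.519, 0.598]
ft_force: [0.5, -8.2, 1.2]
opening: 0.143
```

```bash
python3 st.py 580.5 299.5 37 0.1 0
```

```text
t 16.7 pos [580.8 301.1  38. ] F [ 0.5 -8.2  1.2] M [-1.87  0.17 -0.04] open 0.143
q [0.37 0.69 1.66 0.02 0.74 1.93]
tray yaw 0.14 tilt 2.45 roll 1.66
delta to goal [0.9 1.6 0.3] [ 0.001 -0.043  0.029]
lip [436. 301.  21.]
```

Call:
servo_tool(
  steps="0 0 0 0 -0.02 0.015 0;0 0 0 0 -0.015 0.01 0;0 0 0 0 -0.005 0.004 0;0 0 0 0 0 0 0;0 0 0 0 0 0 0;0 0 0 0 0 0 0;0 0 0 0 0 0 0;0 0 0 0 0 0 0",
)

```text
t: 17.5
eef_pos: [581.1, 300.8, 37.7]
tcp_rot: [2.92, 1.568, -0.218]
ft_force: [-0.2, -2.1, -1.2]
opening: 0.147
```

```bash
python3 st.py 580.5 299.5 37 0.1 0;python3 cam.py 8 wrist scene
python3 - <<'E'
from h import *
p=load("wrist8.npz")["p"]; cv2.imwrite("pics/w8c.png",cv2.resize(p[150:270,160:400],None,fx=3.3,fy=3.3,interpolation=cv2.INTER_CUBIC))
p=load("scene8.npz")["p"]; cv2.imwrite("pics/s8c.png",cv2.resize(p[125:195,330:430],None,fx=8,fy=8,interpolation=cv2.INTER_CUBIC))
X=cloud(load("wrist8.npz")); 
for u in (205,220,235,320,340): print(u,X[212:246:6,u].round(0).tolist())
E
```

```text
t 17.5 pos [581.1 300.8  37.7] F [-0.2 -2.1 -1.2] M [-0.45 -0.05  0.19] open 0.147
q [ 0.38  0.7   1.62 -0.    0.81  1.95]
tray yaw 0.18 tilt 0.17 roll -0.04
delta to goal [0.7 1.3 0.6] [ 0.001 -0.003 -0.001]
lip [436. 300.  26.]
205 [[600.0, 350.0, 34.0], [595.0, 350.0, 33.0], [591.0, 350.0, 34.0], [587.0, 351.0, 33.0], [583.0, 351.0, 34.0], [579.0, 351.0, 34.0]]
220 [[597.0, 342.0, 25.0], [594.0, 342.0, 27.0], [589.0, 342.0, 26.0], [585.0, 342.0, 25.0], [581.0, 342.0, 26.0], [577.0, 342.0, 27.0]]
235 [[598.0, 332.0, 25.0], [593.0, 332.0, 25.0], [589.0, 332.0, 26.0], [585.0, 332.0, 25.0], [580.0, 332.0, 25.0], [577.0, 332.0, 27.0]]
320 [[598.0, 274.0, 26.0], [594.0, 274.0, 26.0], [590.0, 274.0, 27.0], [585.0, 274.0, 26.0], [581.0, 274.0, 25.0], [576.0, 274.0, 26.0]]
340 [[598.0, 261.0, 26.0], [594.0, 261.0, 27.0], [590.0, 260.0, 26.0], [585.0, 260.0, 26.0], [581.0, 260.0, 26.0], [577.0, 260.0, 27.0]]
```

View pics/w8c.png

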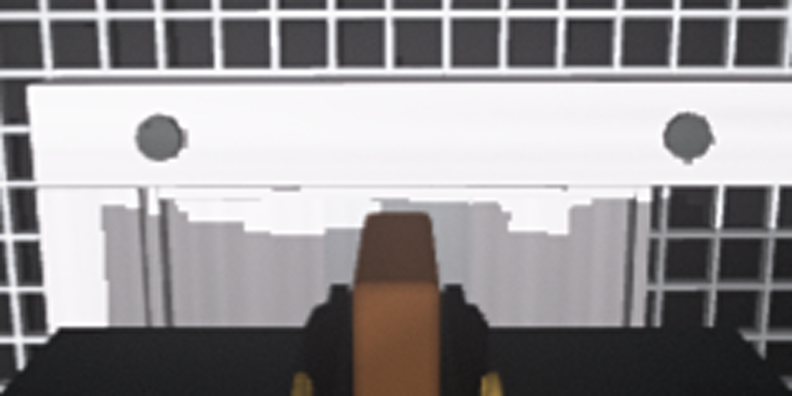

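View pics/s8c.png

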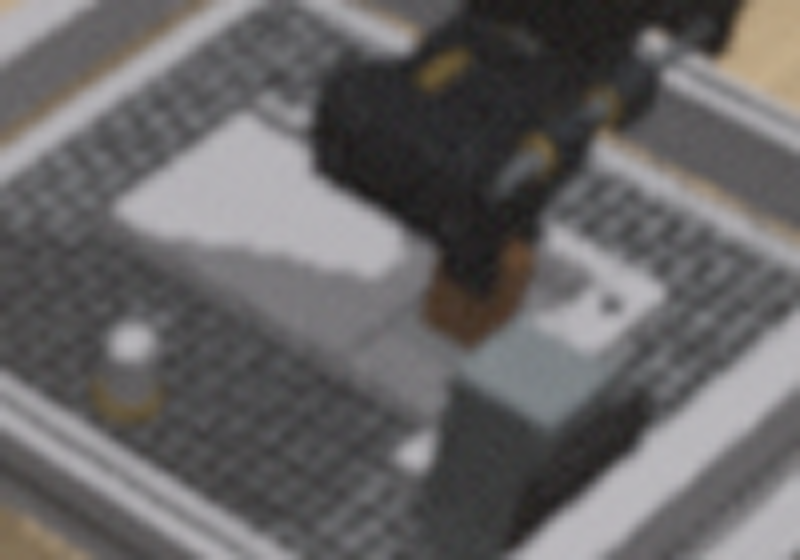

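Call:
servo_tool(
  steps="0 0 0 0 -0.003 0 0;0 0 0 0 0 0 0;0.2 -0.5 -0.5 0 0 0 0;0.1 -0.8 -0.8 0 0.001 -0.001 0;0 -0.8 -0.8 0 0.001 -0.001 0;0 -0.8 -0.8 0 0.001 -0.001 0;0 -0.8 -0.8 0 0.001 -0.001 0;0 -0.8 -0.8 0 0.001 -0.001 0",
)

```text
t: 18.4
eef_pos: [581.0, 300.7, 37.8]
tcp_rot: [0.522, 1.563, -2.616]
ft_force: [-4.4, -7.9, 2.9]
opening: 0.145
```

```bash
python3 st.py 580.5 299.5 37 0.1 0
```

```text
t 18.4 pos [581.  300.7  37.8] F [-4.4 -7.9  2.9] M [-1.32  0.56  0.14] open 0.145
q [ 0.38  0.71  1.61 -0.    0.83  1.95]
tray yaw 0.22 tilt -0.39 roll -0.23
delta to goal [0.8 1.2 0.5] [ 0.002  0.007 -0.004]
lip [436. 300.  28.]
```

Call:
servo_tool(
  steps="0 0 0 0 0.007 -0.004 0;0 -0.5 -1 0 0.003 -0.002 0;0 -1 -1.5 0 0.003 -0.002 0;0 -1 -1.5 0 0.003 -0.002 0;0 -1 -1.5 0 0.003 -0.002 0;0 -1 -1.5 0 0.003 -0.002 0;0 -1 -1.5 0 0.003 -0.002 0;0 -1 -1.5 0 0.003 -0.002 0",
)

```text
t: 19.2
eef_pos: [581.1, 300.8, 37.5]
tcp_rot: [-0.706, 1.568, 2.44]
ft_force: [-8.4, -8.8, 5.8]
opening: 0.144
```

```bash
python3 st.py 580.5 299.5 37 0.1 0; python3 cam.py 9 wrist; python3 st.py
python3 - <<'E'
from h import *
p=load("wrist9.npz")["p"]; cv2.imwrite("pics/w9c.png",cv2.resize(p[170:260,160:360],None,fx=4,fy=6,interpolation=cv2.INTER_CUBIC))
X=cloud(load("wrist9.npz")); 
for u in (220,235,320,340): print(u,X[212:246:3,u,2].mean().round(1), np.polyfit(X[212:246,u,0],X[212:246,u,2],1).round(3))
E
```

```text
t 19.2 pos [581.1 300.8  37.5] F [-8.4 -8.8  5.8] M [-1.65  1.31  0.07] open 0.144
q [0.38 0.71 1.62 0.   0.82 1.94]
tray yaw 0.27 tilt -0.11 roll 0.09
delta to goal [0.5 1.3 0.6] [0.003 0.002 0.002]
lip [436. 300.  27.]
t 19.25 pos [581.1 300.8  37.5] F [-7.4 -9.   5.2] M [-1.68  1.29  0.04] open 0.143
q [0.38 0.71 1.62 0.   0.82 1.94]
tray yaw 0.27 tilt -0.11 roll 0.09
lip [436. 300.  27.]
 ** On entry to DLASCL parameter number  4 had an illegal value
 ** On entry to DLASCL parameter number  4 had an illegal value
 ** On entry to DLASCL parameter number  4 had an illegal value
 ** On entry to DLASCL parameter number  4 had an illegal value
 ** On entry to DLASCL parameter number  5 had an illegal value
 ** On entry to DLASCL parameter number  4 had an illegal valueTraceback (most recent call last):
  File "<stdin>", line 4, in <module>
    c, resids, rank, s = lstsq(lhs, rhs, rcond)
                         ~~~~~^^^^^^^^^^^^^^^^^
    x, resids, rank, s = _umath_linalg.lstsq(a, b, rcond,
                         ~~~~~~~~~~~~~~~~~~~^^^^^^^^^^^^^
                                             signature=signature)
                                             ^^^^^^^^^^^^^^^^^^^^
    raise LinAlgError("SVD did not converge in Linear Least Squares")
numpy.linalg.LinAlgError: SVD did not converge in Linear Least Squares
```

View pics/w9c.png

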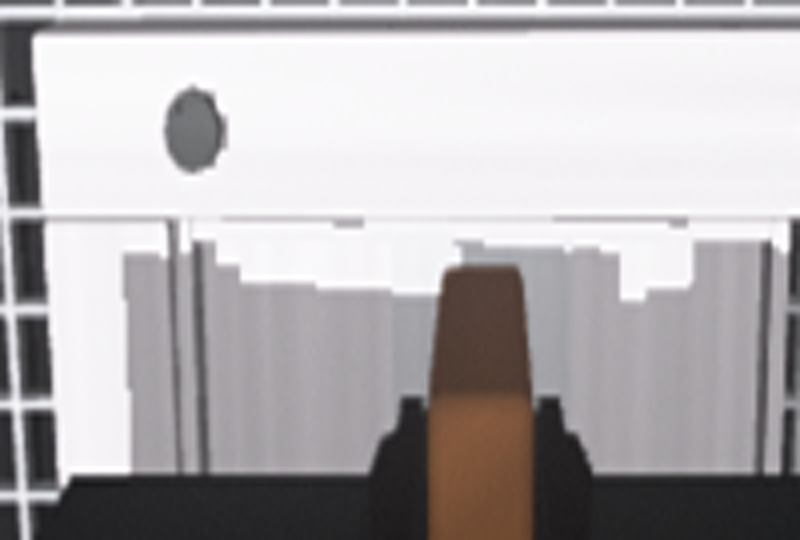

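Call:
servo_tool(
  steps="-0.3 -1 -1.5 0 0.003 -0.003 0;-0.2 -1.2 -2 0 0.004 -0.003 0;0 -1.4 -2.2 0 0.004 -0.003 0;0 -1.4 -2.2 0 0.004 -0.003 0;0 -1.4 -2.2 0 0.004 -0.003 0;0 -1.4 -2.2 0 0.004 -0.003 0;0 -1.4 -2.2 0 0.004 -0.003 0;0 -1.4 -2.2 0 0.004 -0.003 0",
)

```text
t: 20.05
eef_pos: [581.1, 300.9, 37.6]
tcp_rot: [-0.443, 1.56, 2.705]
ft_force: [-12.0, -12.2, 7.6]
opening: 0.144
```

```bash
python3 st.py 580.5 299.5 37 0.1 0; python3 cam.py 10 wrist scene top; python3 st.py
python3 - <<'E'
from h import *
c=load("wrist10.npz");p=c["p"]; cv2.imwrite("pics/w10c.png",cv2.resize(p[195:255,180:370],None,fx=4.2,fy=9,interpolation=cv2.INTER_CUBIC))
X=cloud(c)
for u in (222,235,320,338): print(u,np.nanmedian(X[212:243,u],0).round(1))
p=load("top10.npz")["p"]; cv2.imwrite("pics/t10c.png",np.hstack([cv2.resize(p[140:240,110:200],None,fx=4,fy=4,interpolation=cv2.INTER_CUBIC),cv2.resize(p[195:295,320:410],None,fx=4,fy=4,interpolation=cv2.INTER_CUBIC)]))
E
```

```text
t 20.05 pos [581.1 300.9  37.6] F [-12.  -12.2   7.6] M [-2.26  1.78  0.05] open 0.144
q [0.37 0.71 1.61 0.01 0.83 1.93]
tray yaw 0.36 tilt -0.56 roll 0.27
delta to goal [0.6 1.4 0.6] [0.005 0.01  0.005]
lip [436. 300.  28.]
t 20.2 pos [581.1 300.9  37.7] F [-11.1 -11.5   8.5] M [-2.27  1.79  0.1 ] open 0.148
q [0.37 0.71 1.61 0.01 0.83 1.93]
tray yaw 0.36 tilt -0.56 roll 0.26
lip [436. 300.  28.]
222 [587.  340.9  25.8]
235 [587.  332.   26.1]
320 [587.4 274.1  26.2]
338 [587.  261.9  26.1]
```

View pics/w10c.png

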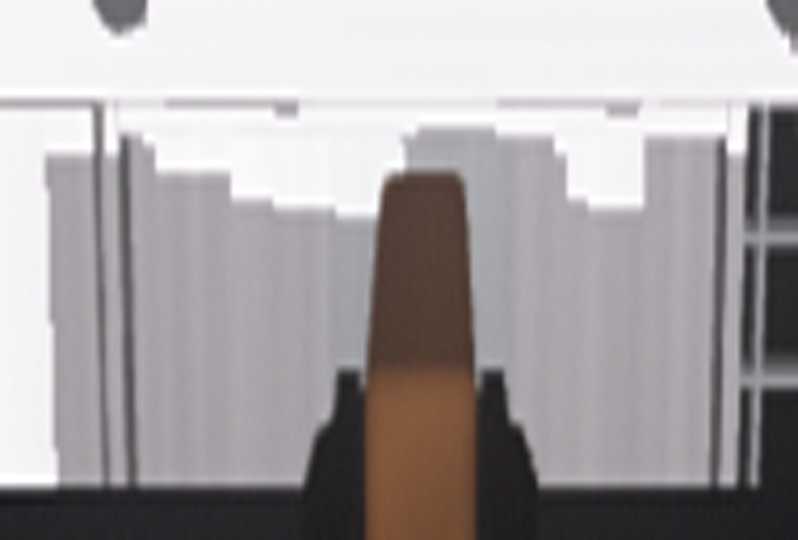

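View pics/t10c.png

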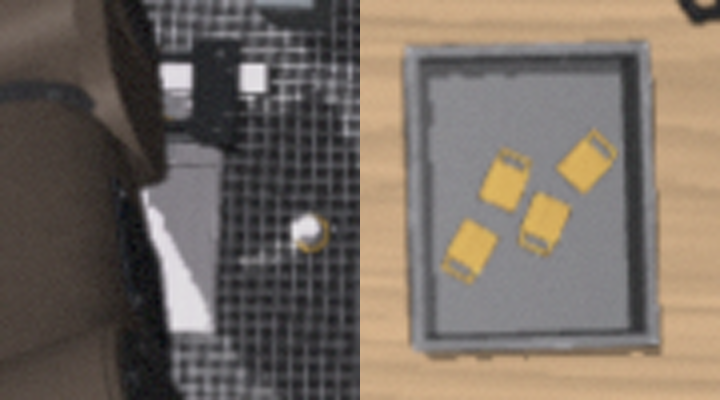

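```bash
cat > plane.py <<'E'
import sys
from h import *
for n in sys.argv[1:]:
    c=load(n);X=cloud(c).reshape(-1,3); px=np.arange(len(X))
    def med(x0,x1,y0,y1):
        m=(X[:,0]>x0)&(X[:,0]<x1)&(X[:,1]>y0)&(X[:,1]<y1)&(X[:,2]>5)&(X[:,2]<50); return (np.nanmedian(X[m],0).round(1).tolist(), int(m.sum()))
    print(n,"lip",med(438,460,255,290),"mid",med(480,510,255,290),"front bed",med(390,420,255,330),"right bed",med(440,520,195,235), "rear floor",med(560,598,256,290))
E
python3 plane.py scene10.npz top10.npz scene8.npz scene7.npz
python3 - <<'E'
from h import *
p=load("scene10.npz")["p"]; cv2.imwrite("pics/s10c.png",cv2.resize(p[125:195,330:430],None,fx=8,fy=8,interpolation=cv2.INTER_CUBIC))
E
```

```text
scene10.npz lip ([448.4, 274.0, 31.5], 49) mid ([494.9, 273.9, 30.5], 69) front bed ([406.0, 291.6, 21.0], 128) right bed ([471.8, 218.9, 19.3], 178) rear floor ([576.8, 274.6, 27.8], 80)
top10.npz lip ([449.4, 267.0, 30.3], 73) mid ([494.7, 271.8, 29.3], 127) front bed ([407.1, 264.7, 18.6], 79) right bed ([479.9, 214.9, 18.9], 391) rear floor ([586.4, 278.0, 25.9], 52)
scene8.npz lip ([447.9, 272.1, 31.1], 47) mid ([494.7, 274.4, 29.7], 65) front bed ([403.6, 289.4, 20.5], 129) right bed ([473.0, 218.5, 19.0], 178) rear floor ([576.4, 274.7, 28.0], 78)
scene7.npz lip ([448.7, 272.0, 31.4], 50) mid ([493.3, 271.5, 29.2], 65) front bed ([404.7, 289.3, 20.9], 125) right bed ([471.2, 217.8, 19.4], 175) rear floor ([577.2, 273.4, 28.2], 89)
```

View pics/s10c.png

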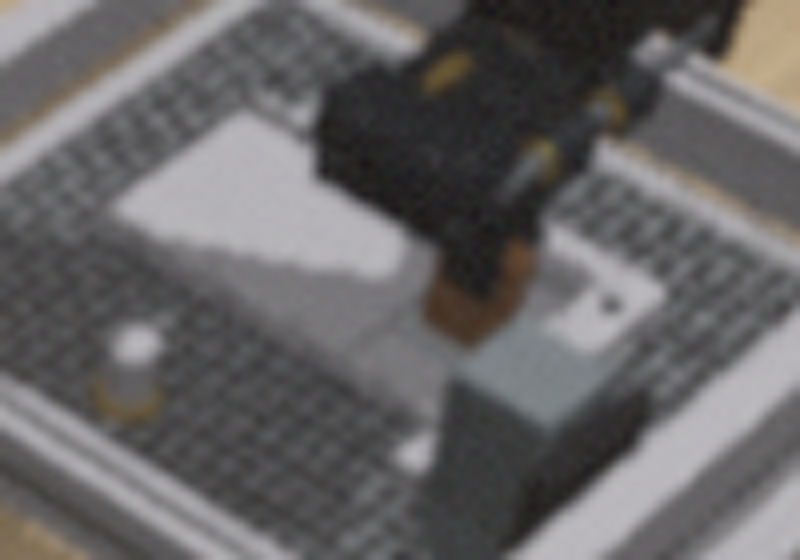

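Run:
```python
from h import *
# bias check: tray on the table at start, and lifted level (scene2)
T=lambda a,b:np.array([480,-96.5])+a*np.array([.9955,.0946])+b*np.array([-.0946,.9955])
for n in("scene0.npz","top0.npz"):
    c=load(n);X=cloud(c)
    for z,pts in((4,[(-78,0),(-78,-40),(-40,0),(0,0),(15,-20),(45,-30),(75,-20)]),):
        out=[]
        for a,b in pts:
            u,v=proj(c,[*T(a,b),z])[0].round().astype(int); out.append((a,b,np.nanmedian(X[v-1:v+2,u-1:u+2,2]).round(1)))
        print(n,out)
T=lambda a,b:np.array([520.5,299.5])+np.array([a,b])
for n in("scene7.npz","scene8.npz","scene10.npz","top10.npz","wrist10.npz"):
    c=load(n);X=cloud(c);out=[]
    for a,b in[(-80,-40),(-78,-20),(-60,-30),(-40,-30),(-20,-30),(15,-40),(50,-35),(72,-30),(72,30)]:
        u,v=proj(c,[*T(a,b),26])[0].round().astype(int)
        if 1<u<558 and 1<v<418: out.append((a,b,np.nanmedian(X[v-1:v+2,u-1:u+2,2]).round(1)))
    print(n,out)
```

```text
scene0.npz [(-78, 0, np.float64(3.1)), (-78, -40, np.float64(7.7)), (-40, 0, np.float64(6.7)), (0, 0, np.float64(3.6)), (15, -20, np.float64(5.2)), (45, -30, np.float64(5.0)), (75, -20, np.float64(5.3))]
top0.npz [(-78, 0, np.float64(3.7)), (-78, -40, np.float64(4.8)), (-40, 0, np.float64(1.1)), (0, 0, np.float64(6.3)), (15, -20, np.float64(5.8)), (45, -30, np.float64(3.6)), (75, -20, np.float64(5.9))]
scene7.npz [(-80, -40, np.float64(33.6)), (-78, -20, np.float64(31.7)), (-60, -30, np.float64(31.0)), (-40, -30, np.float64(29.5)), (-20, -30, np.float64(27.4)), (15, -40, np.float64(31.4)), (50, -35, np.float64(25.8)), (72, -30, np.float64(28.1)), (72, 30, np.float64(140.4))]
scene8.npz [(-80, -40, np.float64(32.8)), (-78, -20, np.float64(31.9)), (-60, -30, np.float64(29.6)), (-40, -30, np.float64(28.7)), (-20, -30, np.float64(29.8)), (15, -40, np.float64(31.5)), (50, -35, np.float64(27.5)), (72, -30, np.float64(24.6)), (72, 30, np.float64(139.1))]
scene10.npz [(-80, -40, np.float64(35.4)), (-78, -20, np.float64(31.0)), (-60, -30, np.float64(31.7)), (-40, -30, np.float64(31.5)), (-20, -30, np.float64(29.9)), (15, -40, np.float64(32.7)), (50, -35, np.float64(28.3)), (72, -30, np.float64(26.1)), (72, 30, np.float64(141.5))]
top10.npz [(-80, -40, np.float64(30.5)), (-78, -20, np.float64(28.4)), (-60, -30, np.float64(30.7)), (-40, -30, np.float64(30.8)), (-20, -30, np.float64(29.4)), (15, -40, np.float64(27.6)), (50, -35, np.float64(180.2)), (72, -30, np.float64(176.5)), (72, 30, np.float64(438.8))]
wrist10.npz [(-80, -40, np.float64(187.1)), (-78, -20, np.float64(186.5)), (-60, -30, np.float64(183.0)), (-40, -30, np.float64(176.5)), (-20, -30, np.float64(169.9)), (15, -40, np.float64(160.0)), (50, -35, np.float64(142.0)), (72, -30, np.float64(25.7)), (72, 30, np.float64(25.6))]
```

Call:
servo_tool(
  steps="0 -0.4 -0.4 -0.003 0.006 -0.003 0;0 -0.4 -0.4 0 0.008 -0.002 0;0 -0.4 -0.4 0 0.008 0 0;0 -0.4 -0.4 0 0.008 0 0;0 -0.4 -0.4 0 0.008 0 0;0 -0.4 -0.4 0 0.008 0 0;0 -0.4 -0.4 0 0.008 0 0;0 -0.4 -0.4 0 0.008 0 0",
)

```text
t: 21.0
eef_pos: [581.9, 300.8, 37.0]
tcp_rot: [-3.042, 1.523, 0.107]
ft_force: [-1.5, -6.4, 1.5]
opening: 0.142
```

```bash
python3 st.py ; python3 cam.py 11 scene top wrist; python3 plane.py scene11.npz top11.npz wrist11.npz
```

```text
t 21.0 pos [581.9 300.8  37. ] F [-1.5 -6.4  1.5] M [-1.26  0.44 -0.08] open 0.142
q [ 0.38  0.69  1.65 -0.02  0.75  1.96]
tray yaw 0.39 tilt 2.74 roll 0.27
lip [438. 300.  19.]
scene11.npz lip ([449.8, 275.6, 26.3], 44) mid ([494.7, 272.1, 26.6], 55) front bed ([404.4, 290.6, 20.9], 133) right bed ([472.5, 218.7, 19.3], 174) rear floor ([576.2, 273.9, 27.1], 79)
top11.npz lip ([449.2, 269.9, 25.7], 87) mid ([495.0, 272.9, 25.5], 135) front bed ([405.1, 268.9, 18.5], 96) right bed ([479.9, 215.3, 18.5], 388) rear floor ([587.6, 280.2, 26.4], 47)
wrist11.npz lip ([nan, nan, nan], 0) mid ([509.1, 288.3, 25.4], 13) front bed ([nan, nan, nan], 0) right bed ([511.3, 200.2, 19.3], 472) rear floor ([586.5, 272.1, 25.6], 1640)
  return np.nanmean(a, axis, out=out, keepdims=keepdims)
```

The tilt is fixed: lip, middle and rear floor all read about 26 mm (22 + 4), so the tray is flat. Next I'll build up the push while holding this tilt.

Call:
servo_tool(
  steps="0.1 -0.6 -0.6 0 0.003 0 0;0.1 -0.8 -1 0 0.004 -0.001 0;0.1 -1 -1.5 0 0.005 -0.002 0;0 -1.1 -1.8 0 0.006 -0.003 0;0 -1.1 -1.8 0 0.006 -0.003 0;0 -1.1 -1.8 0 0.006 -0.003 0;0 -1.1 -1.8 0 0.006 -0.003 0;0 -1.1 -1.8 0 0.006 -0.003 0",
)

```text
t: 21.95
eef_pos: [582.7, 300.9, 36.9]
tcp_rot: [-3.011, 1.507, 0.137]
ft_force: [-8.3, -10.3, 7.2]
opening: 0.146
```

```bash
python3 st.py ; python3 cam.py 12 scene top wrist; python3 plane.py scene12.npz top12.npz wrist12.npz 2>/dev/null; python3 st.py
python3 - <<'E'
from h import *
X=cloud(load("wrist12.npz"))
for u in (222,235,320,338): print(u,np.nanmedian(X[212:243,u],0).round(1))
E
```

```text
t 21.95 pos [582.7 300.9  36.9] F [ -8.3 -10.3   7.2] M [-1.95  1.72 -0.11] open 0.146
q [ 0.38  0.69  1.66 -0.02  0.73  1.96]
tray yaw 0.33 tilt 3.64 roll 0.48
lip [439. 300.  17.]
scene12.npz lip ([450.0, 273.1, 27.3], 45) mid ([495.0, 273.6, 26.4], 63) front bed ([405.2, 291.4, 20.8], 133) right bed ([471.1, 218.8, 19.1], 175) rear floor ([576.6, 274.6, 26.7], 74)
top12.npz lip ([449.2, 270.1, 25.8], 83) mid ([494.9, 272.0, 25.3], 132) front bed ([405.2, 267.7, 19.0], 97) right bed ([480.0, 215.2, 19.0], 390) rear floor ([587.7, 281.1, 26.5], 48)
wrist12.npz lip ([nan, nan, nan], 0) mid ([509.8, 287.5, 25.1], 2) front bed ([nan, nan, nan], 0) right bed ([511.1, 200.7, 19.3], 513) rear floor ([587.0, 272.2, 25.5], 1564)
t 22.1 pos [582.7 300.9  36.9] F [-7.9 -9.5  5.9] M [-1.98  1.68 -0.12] open 0.149
q [ 0.38  0.69  1.66 -0.02  0.73  1.96]
tray yaw 0.33 tilt 3.64 roll 0.48
lip [439. 300.  17.]
222 [589.2 341.1  25.6]
235 [589.3 332.2  25.5]
320 [589.9 274.2  25.5]
338 [589.7 261.9  25.4]
```

Call:
servo_tool(
  steps="-0.1 -1.1 -1.8 0 0.003 0 0;-0.2 -1.2 -2 0 0.004 -0.001 0;-0.2 -1.3 -2.3 0 0.004 -0.001 0;-0.1 -1.3 -2.4 0 0.005 -0.002 0;-0.1 -1.3 -2.4 0 0.005 -0.002 0;-0.1 -1.3 -2.4 0 0.005 -0.002 0;-0.1 -1.3 -2.4 0 0.005 -0.002 0;-0.1 -1.3 -2.4 0 0.005 -0.002 0",
)

```text
t: 22.9
eef_pos: [582.6, 300.7, 36.9]
tcp_rot: [3.136, 1.513, -0.0]
ft_force: [-12.3, -11.2, 7.5]
opening: 0.144
```

```bash
python3 st.py ; python3 cam.py 13 scene top wrist; python3 plane.py scene13.npz top13.npz wrist13.npz 2>/dev/null; python3 st.py
python3 - <<'E'
from h import *
c=load("wrist13.npz");X=cloud(c)
for u in (222,235,320,338): print(u,np.nanmedian(X[212:243,u],0).round(1))
cv2.imwrite("pics/w13c.png",cv2.resize(c["p"][195:255,180:370],None,fx=4.2,fy=9,interpolation=cv2.INTER_CUBIC))
E
```

```text
t 22.9 pos [582.6 300.7  36.9] F [-12.3 -11.2   7.5] M [-1.83  2.11 -0.07] open 0.144
q [ 0.39  0.69  1.66 -0.03  0.74  1.97]
tray yaw 0.28 tilt 3.32 roll -0.02
lip [438. 300.  18.]
scene13.npz lip ([448.4, 272.6, 27.1], 44) mid ([494.6, 274.0, 27.6], 65) front bed ([404.6, 290.2, 21.1], 132) right bed ([472.5, 217.7, 19.5], 177) rear floor ([576.8, 274.5, 26.8], 76)
top13.npz lip ([449.3, 270.3, 25.5], 91) mid ([494.6, 272.3, 25.5], 133) front bed ([404.8, 269.1, 18.1], 105) right bed ([479.5, 215.3, 18.7], 392) rear floor ([586.1, 280.0, 26.9], 48)
wrist13.npz lip ([nan, nan, nan], 0) mid ([509.4, 287.9, 25.2], 4) front bed ([nan, nan, nan], 0) right bed ([511.3, 200.3, 19.2], 464) rear floor ([587.0, 272.0, 25.6], 1579)
t 23.05 pos [582.6 300.7  36.9] F [-11.4 -11.4   7.5] M [-1.86  2.13 -0.1 ] open 0.147
q [ 0.39  0.69  1.66 -0.03  0.74  1.97]
tray yaw 0.28 tilt 3.32 roll -0.02
lip [438. 300.  18.]
222 [588.8 340.7  25.6]
235 [589.2 331.8  25.6]
320 [589.2 273.8  25.5]
338 [589.4 261.4  25.5]
```

View pics/w13c.png

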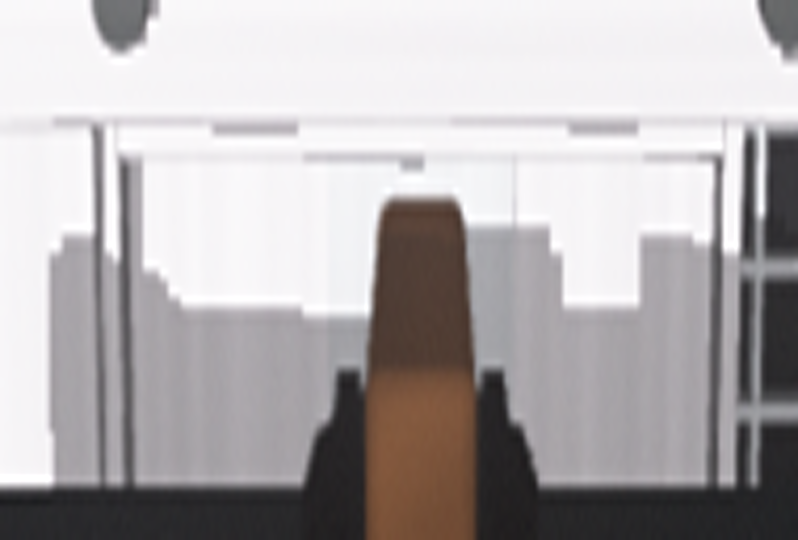

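View pics/scene13.png

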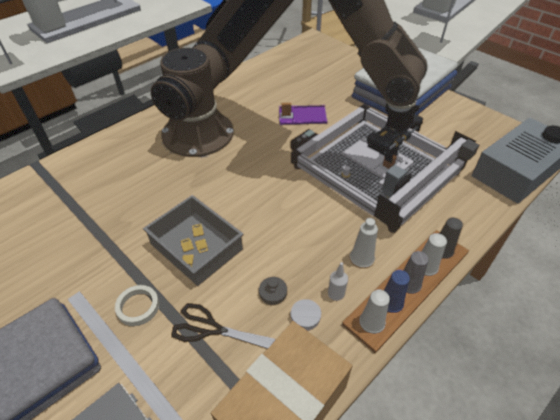

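The tray lies flat (floor at about 25.5–27 mm), both pushes hold steady at about 11 N, the gap line along the left stop is even, and the four buckles are in the bin. I'm handing the job in.

```bash
python3 -c "
from cell import order
print(order.job_done())"; python3 st.py
```

```text
the job is handed in; nothing more can be done
None
the job is handed in; nothing more can be done
```

The four buckles are in the bin, and the empty tray is on the engraver's bed, pressed into the corner of the stops. I took it by the grip, tipped it to about 52° over the bin and laid it grip end to the back. I handed in at about 23 s of the 64 s, still gripping.

**Last checks**
- **Buckles:** all four are on the bin floor in both the top and scene views.
- **Tray flat:** the floor reads 25.5–27 mm at lip, middle and rear, against an expected 26 mm.
- **Push:** about 11 N against each stop and about 10 N down, steady between the last readings. Across the later pushes the sideways position held within 0.2 mm. The backward position shifted 1.6 mm once, when I re-tilted the wrist, and then held.
- **Other things:** the bystanders looked unmoved in the last scene view.

**What went wrong or stayed uncertain**
- **Tray slipped in the grip:** while I was pushing, the lip lifted by about 3–5 mm. I pressed it flat again, so the tool now sits about 3.3° off upright while the tray lies flat.
- **Rear contact not seen:** the stop hides the tray's rear edge from the wrist camera, so I judged that contact from force and position alone.
- **Stop position:** the two camera estimates of the stop corner differed by about 2 mm. I relied on contact force for the final fit.

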